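# Tip the spent samples into the return carton and close its flaps

## Robot

A 6-joint arm with a two-finger parallel gripper is mounted at the origin on the work surface. World frame = base frame: x ahead of the robot, y to its left, z up, the work surface at z = 0. Lengths are in m, angles in rad, forces in N, time in s.
With the tool pointing down it reaches from about 0.3 to 0.775 m from the base axis. Payload 14.6 kg.
Tool frame: the origin (TCP) lies at the very end of the fingers, on their centre line; the grasp point (between the pads) lies 19 mm behind it; x points along the fingers, y is the direction in which the jaws open and shut, and the axes are right-handed (so a half turn about x gives the same grasp; the last joint's range is limited). The gripper opens to 94 mm and grips with 3 to 60 N. Pads are 16 mm wide; open, the fingers measure 119 mm over their backs; the gripper's body (75 mm by 177 mm) begins 78 mm behind the grasp point.
Start: joints at [1.048, 0.3, 1.521, -0, 1.321, -0.067], TCP at [0.242, 0.494, 0.205] pointing down, gripper open.
Joint ranges: [-3.03, 3.03], [-0.79, 2.21], [0.23, 2.52], [-1.04, 4.18], [0, 3.07], [-2.55, 2.55]. Speed limits (rad/s): [2.22, 2.22, 2.57, 3.14, 3.14, 3.14].

## Interface

Orientations are given as [roll, pitch, yaw] about the fixed x, y, z axes, in that order (R = Rz(yaw) Ry(pitch) Rx(roll)).
In Python, from station import ctrl, viewer, hand_in gives the robot as it stands. The module is installed in compiled form; this text tells all that it offers.
- The arm moves only by the tool play_rows, never from a script. Its argument "deltas" is a list that holds one entry, the list of rows, each a list of 7 numbers: the shift along the tool's x, y, z in mm, then the turn, a rotation vector about the tool's x, y, z in rad, then the finger opening in mm, from 0 to 94. In form: [[[dx, dy, dz, ax, ay, az, gripper], ...]]. A call has 1 to 10 rows; each row shifts and turns the commanded pose from where the row before left it, along the tool's axes as they then stand; what a row does not reach is not made up. A row lasts 1/10 s, in which the tool goes at most 50 mm and 8.59 degrees, less where a joint would pass 70% of its speed; a pose out of reach is approached as far as the arm can. A call with a gripper value outside its range is refused whole. The fingers move at their own pace and stop on an object; "grip_force" is the grip in N (left out, the last holds). Time passes only in rows, so rows that do not move let the fingers close. It gives the time, the measured TCP pose, the force and the opening at its end, in the units of the state.
- ctrl.get_obs(): the state, without advancing time (a new reading comes with each control period).
- viewer.camera(name): name is "scene" or "top" or "wrist"; returns a dict with "img" (420x560x3 uint8, red, green, blue), "fx", "fy", "cx", "cy" (pixels), "rvec" (rotation vector, rad) and "tvec" (3), from world to camera coordinates, as OpenCV has them. Camera axes: x right, y down, z forward; pixel columns grow to the right and rows downward; lengths in m; the calibration is good to about 2 mm. The wrist camera is an equidistant fisheye: a pixel r from the principal point sees the ray r / f radians off the axis. A picture is of the moment at which its call begins. There is no depth.
- hand_in(): hands the job in, once; it reports no verdict.
The state is a dict: "time_s": time; "qpos": joint angles; "joint_vel": joint speeds; "tau": joint torques, N m; "ee_pos": TCP position; "eef_rot": TCP orientation; "force": force on the tool from outside, world axes, zero at the start; "moment": the same for the moment, N m; "grip_width": finger opening in m.
Only numpy, scipy, OpenCV 4.12 (cv2) and the standard library are available. Lean on these libraries where they do the work, as an engineer would, in place of code of your own. Each camera call takes 0.05 s, during which the arm holds its last target.

## Task

Carry the red tray over the carton, tip its three white sample cylinders in, and stand the empty tray back upright on the bench. Then close the carton: fold both short end flaps down flat first, then the plain long flap, and the blue-taped long flap last, on top. Do not shift or knock over the other things on the bench.

Things in the scene. Friction and masses are not known exactly. Their poses are not given: they have to be found in the camera images.
- carton: Open cardboard carton, fixed to the bench between low aluminium corner brackets. 130 (its x) x 200 (its y) x 100 mm tall, walls and floor 4 mm. Origin: centre of its underside. Its +x side is away from the robot, its -x side near the robot, +y side on the left as the robot sees it; it may be turned up to 0.35 rad.
- flap_left (a joint): End flap on the carton's +y short side, 122 mm wide, 62 mm long, 3 mm thick. Hinge angle in rad: 0 = shut, lying level across the opening (stop); 1.57 = standing upright; above that leaning outward, up to 2.6. A stiff cardboard crease: about 0.035 N m to move, stays where it is left. Hinge line 98 mm from the carton's centre, at 100 mm height.
- flap_right (a joint): End flap on the carton's -y short side, 122 mm wide, 62 mm long, 3 mm thick. Hinge angle in rad: 0 = shut, lying level across the opening (stop); 1.57 = standing upright; above that leaning outward, up to 2.6. A stiff cardboard crease: about 0.035 N m to move, stays where it is left. Hinge line 98 mm from the carton's centre, at 100 mm height.
- flap_far (a joint): Plain long flap on the carton's +x (far) side, 194 mm wide, 62 mm long, 3 mm thick. Hinge angle in rad: 0 = shut, lying level across the opening (stop); 1.57 = standing upright; above that leaning outward, up to 2.6. A stiff cardboard crease: about 0.035 N m to move, stays where it is left. Hinge line 63 mm from the carton's centre, at 103 mm height.
- flap_taped (a joint): Long flap with a blue tape band along its free edge, on the carton's -x (near) side, 194 mm wide, 80 mm long, 3 mm thick; it overlaps the plain one. Hinge angle in rad: 0 = shut, lying level across the opening (stop); 1.57 = standing upright; above that leaning outward, up to 2.6. A stiff cardboard crease: about 0.035 N m to move, stays where it is left. Hinge line 63 mm from the carton's centre, at 106 mm height.
- flap_left_edge (a point): End flap flap_left (joint flap_left gives its angle): middle of its free edge. Site axes are those of the flap: lying flat when shut they equal the carton's.
- flap_right_edge (a point): End flap flap_right (joint flap_right gives its angle): middle of its free edge. Site axes are those of the flap: lying flat when shut they equal the carton's.
- flap_far_edge (a point): Long flap flap_far (joint flap_far gives its angle): middle of its free edge. Site axes are those of the flap: lying flat when shut they equal the carton's.
- flap_taped_edge (a point): Long flap flap_taped (joint flap_taped gives its angle): middle of its free edge. Site axes are those of the flap: lying flat when shut they equal the carton's.
- tray: Red loose tray, 124 (x) x 80 (y) mm, 0.2 kg, open at its -x end (the mouth); side and back walls 50 mm tall. Floor slopes 0.17 rad down to the back: the cylinders rest there and roll out once the mouth is tipped down by more than that. A black bridge handle over its middle: plate 12 mm thick (x), 72 mm clear between posts (y), 55 to 95 mm high. Origin: centre of underside; z up.
- tray_grip (a point): Centre of the tray's bridge handle, 75 mm above the tray's underside; pinch the plate across the tray's x, from above.
- tray_lip (a point): Middle of the tray's mouth edge: 61 mm to -x of the tray's origin and 27 mm above its underside.
- sample1: White ceramic sample cylinder with a dark band, 28 mm diameter, 60 mm long along its y, about 0.08 kg; origin at its centre. Lies across the tray at the start.
- sample2: White ceramic sample cylinder with a dark band, 28 mm diameter, 60 mm long along its y, about 0.08 kg; origin at its centre. Lies across the tray at the start.
- sample3: White ceramic sample cylinder with a dark band, 28 mm diameter, 60 mm long along its y, about 0.08 kg; origin at its centre. Lies across the tray at the start.
- jar: Bystander: clear lidded jar, 80 mm diameter, 90 mm tall; origin under its centre.
- wash_bottle: Bystander: white bottle with red cap, 56 mm diameter, 165 mm tall; origin under its centre.
- brush_pot: Bystander: glass pot 64 mm diameter holding wooden sticks, 140 mm tall in all; origin under its centre.
- amber_bottle: Bystander: amber bottle, 60 mm diameter, 120 mm tall; origin under its centre.
- can: Bystander: metal can, 66 mm diameter, 120 mm tall; origin under its centre.
- beaker: Bystander: green glass beaker, 66 mm diameter, 100 mm tall; origin under its centre.
- tin: Bystander: flat round steel tin, 90 mm diameter, 26 mm tall; origin under its centre.
- weight_box: Bystander: wooden box 61 x 96 x 41 mm tall; origin under its centre.
Things that resemble listed ones, but are neither listed nor needed, are in the scene too. Leave any pink look-alike of the carton alone. Leave any pink look-alike of the sample1 alone.

How it is judged:
On the way, in this order (a step that is already met when the one before it is completed fails the run):
1. all three cylinders are in the carton, tipped from the tray held over it (z of sample1 in the frame of carton between 0 and 0.085 m and x of sample1 in the frame of carton between -0.065 and 0.065 m and y of sample1 in the frame of carton between -0.1 and 0.1 m and z of sample2 in the frame of carton between 0 and 0.085 m and x of sample2 in the frame of carton between -0.065 and 0.065 m and y of sample2 in the frame of carton between -0.1 and 0.1 m and z of sample3 in the frame of carton between 0 and 0.085 m and x of sample3 in the frame of carton between -0.065 and 0.065 m and y of sample3 in the frame of carton between -0.1 and 0.1 m and height (world z) of tray above 0.06 m and horizontal distance between tray and carton below 0.25 m).
2. the tray stands upright on the bench again, let go (height (world z) of tray below 0.01 m and angle between tray's own z axis and vertical below 0.1 rad and linear speed of tray below 0.03 m/s and contact force between the fingers and tray below 0.2 N), for 0.1 s.
3. both end flaps are folded down, both long flaps still open (value of joint each of flap_left, flap_right below 0.15 rad and value of joint each of flap_far, flap_taped above 0.8 rad).
4. the plain long flap is folded down, the taped one still open (value of joint each of flap_left, flap_right, flap_far below 0.15 rad and value of joint flap_taped above 0.8 rad).
5. the taped flap is folded down last (value of joint each of flap_left, flap_right, flap_far, flap_taped below 0.15 rad), for 0.2 s.
At the end, for the whole second after the job is handed in: All four flaps lie shut within 0.15 rad (about 9 degrees), the three cylinders are inside the carton, and the tray stands upright (within 0.1 rad) and at rest on the bench (all of step 5 and z of sample1 in the frame of carton between 0 and 0.085 m and x of sample1 in the frame of carton between -0.065 and 0.065 m and y of sample1 in the frame of carton between -0.1 and 0.1 m and z of sample2 in the frame of carton between 0 and 0.085 m and x of sample2 in the frame of carton between -0.065 and 0.065 m and y of sample2 in the frame of carton between -0.1 and 0.1 m and z of sample3 in the frame of carton between 0 and 0.085 m and x of sample3 in the frame of carton between -0.065 and 0.065 m and y of sample3 in the frame of carton between -0.1 and 0.1 m and height (world z) of tray below 0.01 m and angle between tray's own z axis and vertical below 0.1 rad and linear speed of tray below 0.03 m/s); the robot touches nothing.
It fails at once if a long flap is folded in while an end flap is not yet down (value of joint any of flap_far, flap_taped below 0.8 rad and value of joint any of flap_left, flap_right above 0.4 rad).
It fails at once if the taped flap is folded in before the plain long flap is down (value of joint flap_taped below 0.8 rad and value of joint flap_far above 0.4 rad).
It fails at once if a bystander is shifted by more than 30 mm or tipped over (distance of any of jar, wash_bottle, brush_pot, amber_bottle, tin, weight_box, can, beaker from where it was at the start of the episode above 0.03 m or angle between any of jar, wash_bottle, brush_pot, amber_bottle, tin, weight_box, can, beaker's own z axis and vertical above 0.5 rad).
It also fails if it takes over 72 s, if anything falls off the work surface, if the arm or the gripper's body presses on something with over 40 N, if the wrist force passes 120 N, or if a joint passes its speed limit or range.

## Working session

There is one attempt and no reset: what is moved stays moved. The work goes in short steps, Python scripts to look and compute and a tool call to move; the robot and the scene stay as the last step left them, time stands still between calls to the robot, and variables do not carry over. Pictures are saved under pics/ and viewed, and the job is handed in when it is done.

Besides the shell and the picture viewer there is one more tool, called after "Call:" as a command line: name --argument value ..., lists and objects as JSON in quotes. play_rows: Moves the arm, as the interface text tells. Its arguments: {"type":"object","properties":{"deltas":{"type":"array","items":{"type":"array","items":{"type":"array","items":{"type":"number"}}}},"grip_force":{"type":"number"}},"required":["deltas"]}

```bash
ls; mkdir -p pics; python3 - <<'E'
from station import ctrl, viewer
import cv2, json
print(ctrl.get_obs())
for n in ["scene","top","wrist"]:
    c=viewer.camera(n); print(n,{k:v for k,v in c.items() if k!='img'})
    cv2.imwrite(f"pics/{n}0.png",c['img'][:,:,::-1])
E
```

```text
pics
{'time_s': 0.0, 'qpos': array([ 1.04841420e+00,  3.00464783e-01,  1.52159463e+00,  2.82612827e-05,
        1.32068798e+00, -6.66404131e-02]), 'joint_vel': array([ 0.0003961 ,  0.00192896, -0.00177778,  0.00019659, -0.00078571,
       -0.00051207]), 'tau': array([-9.36757569e-04, -5.31808090e+01, -3.52743566e+01,  7.07876240e-02,
        2.44035391e-02, -1.32166692e-04]), 'ee_pos': array([0.24195404, 0.49362616, 0.20488406]), 'eef_rot': array([-1.6611381 ,  1.56964127, -2.11688683]), 'force': array([ 0.406932  ,  0.26304127, -0.12601234]), 'moment': array([0.01745764, 0.02279862, 0.00652889]), 'grip_width': 0.09388232916699155}
scene {'fx': 536.087018137787, 'fy': 536.087018137787, 'cx': 281.9155501488863, 'cy': 206.22765624094717, 'rvec': array([ 1.74201249,  1.85789868, -0.71794251]), 'tvec': array([ 0.08861267, -0.31412758,  1.76138283])}
top {'fx': 441.99149804394557, 'fy': 441.99149804394557, 'cx': 284.15088746761273, 'cy': 209.26226871548897, 'rvec': array([ 2.19050742, -2.17860386,  0.08554974]), 'tvec': array([-0.03195413,  0.51739614,  1.11669408])}
wrist {'fx': 325.19226210127806, 'fy': 325.19226210127806, 'cx': 278.7693016107868, 'cy': 207.797367563583, 'rvec': array([-2.44975457, -1.52892981, -0.21837518]), 'tvec': array([-0.54926452, -0.03078705,  0.39282569])}
```

View pics/scene0.png

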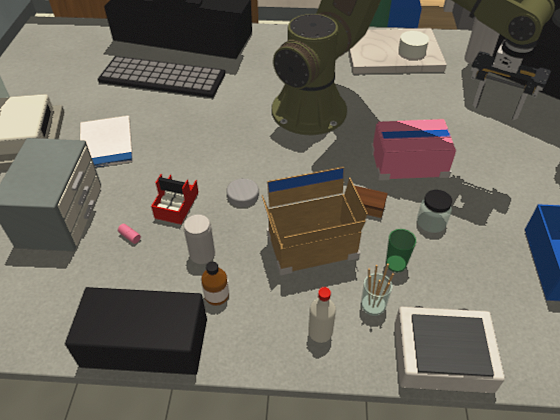

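View pics/top0.png

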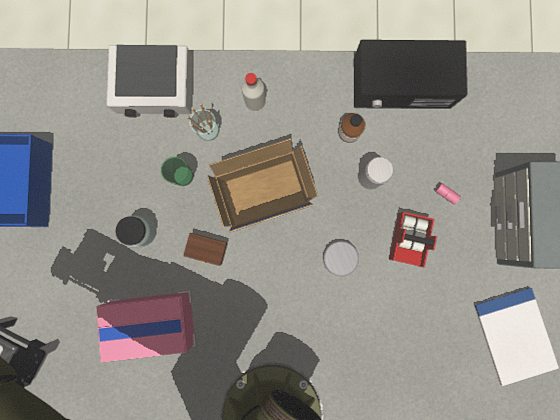

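View pics/wrist0.png

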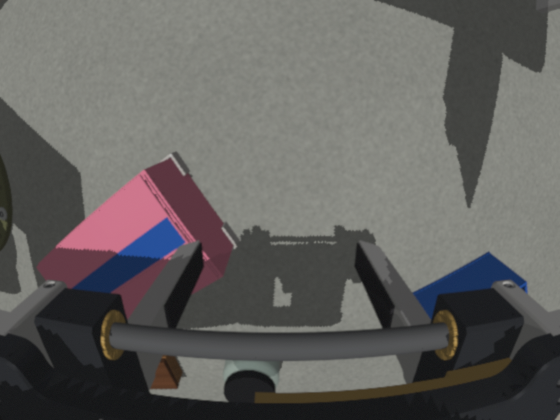

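The scene shows the brown open carton at (315,225) in scene and (262,190) in top; the pink closed look-alike is at (145,325) in top, and is not the target. The red tray is at (413,238) in top. A pink cylinder look-alike lies at (447,193). I'll enlarge the carton and tray.

```bash
cat > h.py <<'E'
import numpy as np, cv2
from scipy.spatial.transform import Rotation as R
def cam(n):
    from station import viewer
    return viewer.camera(n)
def KRt(c):
    return np.array([[c['fx'],0,c['cx']],[0,c['fy'],c['cy']],[0,0,1]]),R.from_rotvec(c['rvec']).as_matrix(),np.array(c['tvec'])
def proj(c,P,fish=False):
    K,Rm,t=KRt(c); p=np.atleast_2d(P)@Rm.T+t
    if fish:
        r=np.hypot(p[:,0],p[:,1]); th=np.arctan2(r,p[:,2]); s=np.where(r>1e-9,th/np.maximum(r,1e-9),0)
        return np.c_[c['cx']+c['fx']*p[:,0]*s,c['cy']+c['fy']*p[:,1]*s]
    return np.c_[c['cx']+c['fx']*p[:,0]/p[:,2],c['cy']+c['fy']*p[:,1]/p[:,2]]
def ray(c,uv,fish=False):
    K,Rm,t=KRt(c); x=(uv[0]-c['cx'])/c['fx'];y=(uv[1]-c['cy'])/c['fy']
    if fish:
        th=np.hypot(x,y); d=np.array([x/th*np.sin(th),y/th*np.sin(th),np.cos(th)])
    else: d=np.array([x,y,1.])
    d=Rm.T@d; return -Rm.T@t, d/np.linalg.norm(d)
def atz(c,uv,z,fish=False):
    o,d=ray(c,uv,fish); return o+d*(z-o[2])/d[2]
def tri(obs):
    A=np.zeros((3,3));b=np.zeros(3)
    for o,d in obs:
        M=np.eye(3)-np.outer(d,d);A+=M;b+=M@o
    p=np.linalg.solve(A,b); return p,[np.linalg.norm(np.cross(p-o,d)) for o,d in obs]
def crop(c,x0,y0,x1,y1,s,fn):
    im=c['img'][y0:y1,x0:x1,::-1]; cv2.imwrite(fn,cv2.resize(im,None,fx=s,fy=s,interpolation=cv2.INTER_CUBIC))
E
python3 - <<'E'
from h import *
import pickle
t=cam('top');s=cam('scene'); pickle.dump((t,s),open('v0.pkl','wb'))
a=cv2.resize(t['img'][120:240,200:330,::-1],None,fx=6,fy=5.0);
crop(t,200,130,330,235,6,'pics/tc.png'); crop(t,380,200,450,275,8,'pics/tt.png')
crop(s,255,160,385,275,5,'pics/sc.png'); crop(s,140,165,215,230,8,'pics/st.png')
E
```

```text
(no output)
```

View pics/tc.png

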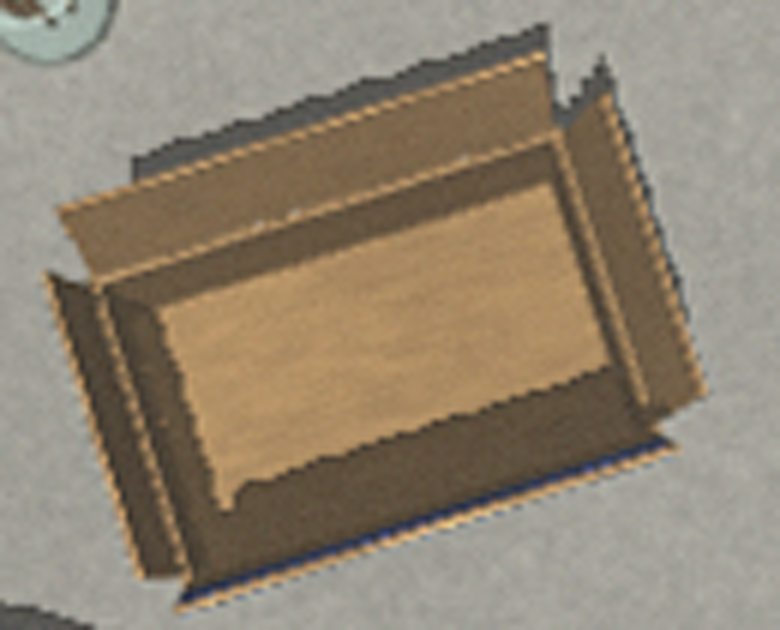

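View pics/tt.png

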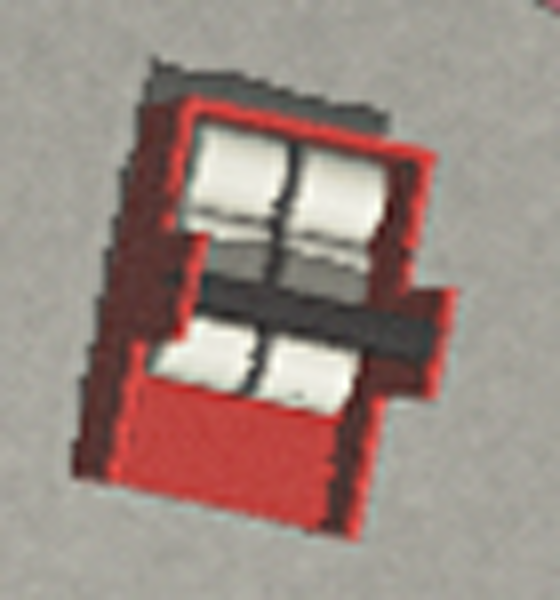

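View pics/sc.png

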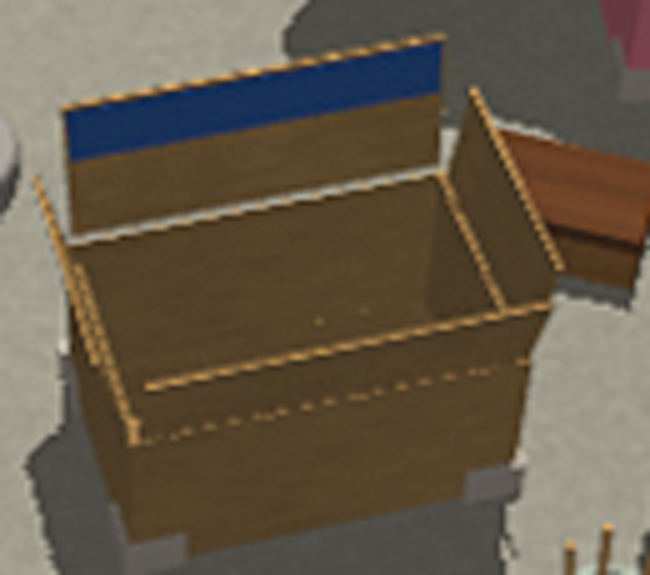

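View pics/st.png

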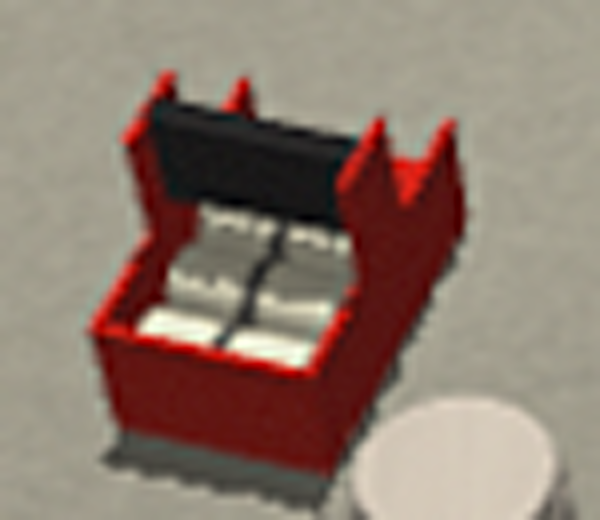

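Top view: the brown carton has its blue taped flap near the robot, all flaps about upright to slightly outward. The red tray holds white cylinders and has its mouth toward the robot. I'll fit both poses from the two views.

```bash
cat > fit0.py <<'E'
from h import *
import pickle
from scipy.optimize import least_squares
t,s=pickle.load(open('v0.pkl','rb'))
T=lambda x,y:np.array([x/6+200,y/6+130])-.4
S=lambda x,y:np.array([x/5+255,y/5+160])-.4
# flap local pts
def flap(n,a,L=None):
    d={'left':(np.array([0,.098,.1]),np.array([0,-1,0]),.061,.062),'right':(np.array([0,-.098,.1]),np.array([0,1,0]),.061,.062),
       'far':(np.array([.063,0,.103]),np.array([-1,0,0]),.097,.062),'taped':(np.array([-.063,0,.106]),np.array([1,0,0]),.097,.08)}[n]
    h,inn,w,l=d; ax=np.array([1,0,0]) if n in('left','right') else np.array([0,1,0])
    e=h+l*(np.cos(a)*inn+np.sin(a)*np.array([0,0,1]))
    return h-w*ax,h+w*ax,e-w*ax,e+w*ax   # hinge-,hinge+,edge-,edge+
N=['left','right','far','taped']
if __name__=='__main__':
    o=[(t,'far',3,T(60,210)),(t,'far',2,T(547,55)),(t,'taped',3,T(178,607)),(t,'taped',2,T(675,447)),
    (t,'left',3,T(48,275)),(t,'left',2,T(140,578)),(t,'left',1,T(100,290)),(t,'left',0,T(187,580)),(t,'right',3,T(607,97)),(t,'right',2,T(705,393)),(t,'right',1,T(560,135)),(t,'right',0,T(650,405)),
    (s,'taped',2,S(65,107)),(s,'taped',3,S(443,37)),(s,'taped',0,S(75,243)),(s,'taped',1,S(440,172)),(s,'left',2,S(475,90)),(s,'left',3,S(560,268)),(s,'left',0,S(443,178)),(s,'left',1,S(503,310)),
    (s,'far',3,S(550,305)),(s,'far',2,S(145,387)),(s,'right',2,S(38,178))]
    def P(p,n,k):
        q=flap(n,p[3+N.index(n)])[k]; return R.from_euler('z',p[2]).apply(q)+[p[0],p[1],0]
    f=lambda p:np.concatenate([proj(c,P(p,n,k))[0]-uv for c,n,k,uv in o])
    p0=[.55,.05,.27,1.7,1.7,1.7,1.7]
    r=least_squares(f,p0,loss='soft_l1'); print('carton',r.x.round(4)); print(f(r.x).reshape(-1,2).round(1).tolist())
    T8=lambda x,y:np.array([x/8+380,y/8+200])-.4
    S8=lambda x,y:np.array([x/8+140,y/8+165])-.4
    # tray: x,y,yaw
    o=[(t,[.062,.04,.05],T8(187,98)),(t,[.062,-.04,.05],T8(437,152)),(t,[0,.036,.095],T8(205,290)),(t,[0,-.036,.095],T8(440,343)),
       (s,[.062,-.04,.05],S8(97,328)),(s,[.062,.04,.05],S8(318,375)),(s,[.006,-.036,.095],S8(160,105)),(s,[.006,.036,.095],S8(355,148)),(s,[.062,-.04,0],S8(118,430)),(s,[.062,.04,0],S8(330,472))]
    f=lambda p:np.concatenate([proj(c,R.from_euler('z',p[2]).apply(q)+[p[0],p[1],0])[0]-uv for c,q,uv in o])
    r=least_squares(f,[.45,-.25,-.2],loss='soft_l1'); print('tray',r.x.round(4)); print(f(r.x).reshape(-1,2).round(1).tolist())
    # handle height by triangulation (ends of top edge)
    for a,b in((T8(205,290),S8(355,148)),(T8(440,343),S8(160,105))): print('handle end',tri([ray(t,a),ray(s,b)]))
E
python3 fit0.py
```

```text
carton [0.5602 0.0244 0.3203 1.7411 1.8311 1.8666 1.7477]
[[-0.7, 0.3], [-0.3, -0.0], [-0.5, 0.4], [0.9, -0.3], [-0.8, -0.6], [0.1, 0.2], [-0.9, -0.5], [-0.1, -0.5], [-0.5, -0.8], [0.0, 0.6], [0.0, 0.4], [0.9, 3.3], [-1.2, 0.4], [0.1, 0.1], [-1.2, -0.6], [-0.1, -0.8], [-0.5, -0.1], [0.0, 0.2], [-0.2, 0.1], [4.4, 9.5], [0.5, -0.2], [-0.4, 0.1], [-0.9, -0.7]]
tray [ 0.4406 -0.3516 -0.204 ]
[[-0.6, 0.4], [-0.4, 0.3], [-1.0, 0.8], [-0.8, 0.4], [-1.1, -0.0], [-0.5, 0.1], [-1.8, 1.5], [-0.7, 1.3], [-0.4, -0.3], [0.6, 0.4]]
handle end (array([ 0.449677  , -0.31731154,  0.09601893]), [np.float64(0.0010715976947057086), np.float64(0.001071597694705696)])
handle end (array([ 0.43423274, -0.38611155,  0.09655511]), [np.float64(0.0019356761270986316), np.float64(0.0019356761270987123)])
```

Fits agree to about 1 px: the carton is at (0.560, 0.024) with yaw 0.32, and the tray at (0.441, -0.352) with yaw -0.204. The triangulated handle top is at 96 mm. Next, a row planner.

```bash
cat >> h.py <<'E'
def pose():
    from station import ctrl
    o=ctrl.get_obs(); return np.array(o['ee_pos']),R.from_euler('xyz',o['eef_rot']),o
def down(yaw,tilt=0.0):
    """tool x down, jaw(y) along world yaw; then tilt about horizontal axis perpendicular to jaw: gripper top leans to -jawdir by tilt"""
    j=np.array([np.cos(yaw),np.sin(yaw),0]);x=np.array([0,0,-1.]);z=np.cross(x,j)
    r=R.from_matrix(np.c_[x,j,z])
    k=np.cross([0,0,1.],j)  # left-hand horizontal axis
    return R.from_rotvec(-tilt*k)*r
def plan(p,r,wps,mm=50,rad=.145):
    """wps: list of (pos,R,grip,n|None); prints rounded rows"""
    rows=[]
    for pos,rt,g,n in wps:
        pos=np.array(pos,float); d=np.linalg.norm(pos-p); a=(r.inv()*rt).magnitude()
        m=n or max(1,int(np.ceil(max(d*1000/mm,a/rad))))
        p0,r0=p.copy(),r; rv=(r0.inv()*rt).as_rotvec()
        for i in range(1,m+1):
            pt=p0+(pos-p0)*i/m; rr=r0*R.from_rotvec(rv*i/m)
            dp=np.round(r.inv().apply(pt-p)*1000,0); dr=np.round((r.inv()*rr).as_rotvec(),3)
            dr[abs(dr)<.003]=0
            p=p+r.apply(dp/1000); r=r*R.from_rotvec(dr)
            rows.append([*[int(v) for v in dp],*[float(v) for v in dr],g])
    for i in range(0,len(rows),10): print('['+','.join(str([v if v!=0 else 0 for v in x]).replace(' ','') for x in rows[i:i+10])+']')
    return p,r
C=np.array([.5602,.0244,0]);CY=.3203
def cw(x,y,z): return R.from_euler('z',CY).apply([x,y,z])+C
E
python3 - <<'E'
from h import *
p,r,o=pose(); print(p,r.as_matrix().round(3))
for y in(-.204,-.204+np.pi): print(y,(r.inv()*down(y)).as_rotvec())
E
```

```text
[0.24203067 0.49375469 0.20521106] [[-0.     0.44   0.898]
 [-0.     0.898 -0.44 ]
 [-1.    -0.001 -0.   ]]
-0.204 [1.31898784e+00 2.72773071e-04 4.76422549e-04]
2.937592653589793 [-1.82260474e+00 -5.10399955e-04  2.92226645e-04]
```

```bash
python3 - <<'E'
from h import *
p,r,o=pose()
plan(p,r,[([.40,.08,.26],down(.45),94,11),([.441,-.352,.20],down(-.204),94,11),([.441,-.352,.15],down(-.204),94,2)])
E
```

```text
[[-5,-27,29,0.06,0,0,94],[-5,-26,32,0.061,0,0,94],[-5,-24,32,0.06,0,0,94],[-5,-21,34,0.061,0,0,94],[-5,-20,35,0.06,0,0,94],[-5,-18,36,0.061,0,0,94],[-5,-15,38,0.06,0,0,94],[-5,-13,38,0.061,0,0,94],[-5,-10,39,0.06,0,0,94],[-5,-9,39,0.061,0,0,94]]
[[-5,-5,40,0.06,0,0,94],[6,-14,37,0.059,0,0,94],[5,-11,38,0.06,0,0,94],[6,-10,38,0.059,0,0,94],[5,-7,39,0.06,0,0,94],[6,-4,39,0.059,0,0,94],[5,-3,39,0.06,0,0,94],[6,0,40,0.059,0,0,94],[5,3,39,0.06,0,0,94],[6,5,39,0.059,0,0,94]]
[[5,7,39,0.06,0,0,94],[6,9,39,0.059,0,0,94],[25,0,0,0,0,0,94],[25,0,0,0,0,0,94]]
```

Call:
play_rows --deltas '[[[-5, -27, 29, 0.06, 0, 0, 94], [-5, -26, 32, 0.061, 0, 0, 94], [-5, -24, 32, 0.06, 0, 0, 94], [-5, -21, 34, 0.061, 0, 0, 94], [-5, -20, 35, 0.06, 0, 0, 94], [-5, -18, 36, 0.061, 0, 0, 94], [-5, -15, 38, 0.06, 0, 0, 94], [-5, -13, 38, 0.061, 0, 0, 94], [-5, -10, 39, 0.06, 0, 0, 94], [-5, -9, 39, 0.061, 0, 0, 94]]]' --grip_force 40

```text
time_s: 1.25
ee_pos: [0.3855, 0.1159, 0.2558]
eef_rot: [1.225, 1.57, 0.162]
force: [1.1, -0.2, -0.3]
grip_width: 0.0942
```

Call:
play_rows --deltas '[[[-5, -5, 40, 0.06, 0, 0, 94], [6, -14, 37, 0.059, 0, 0, 94], [5, -11, 38, 0.06, 0, 0, 94], [6, -10, 38, 0.059, 0, 0, 94], [5, -7, 39, 0.06, 0, 0, 94], [6, -4, 39, 0.059, 0, 0, 94], [5, -3, 39, 0.06, 0, 0, 94], [6, 0, 40, 0.059, 0, 0, 94], [5, 3, 39, 0.06, 0, 0, 94], [6, 5, 39, 0.059, 0, 0, 94]]]'

```text
time_s: 2.25
ee_pos: [0.434, -0.2747, 0.2103]
eef_rot: [1.164, 1.571, -0.495]
force: [-0.1, 0.3, -0.1]
grip_width: 0.0936
```

Call:
play_rows --deltas '[[[5, 7, 39, 0.06, 0, 0, 94], [6, 9, 39, 0.059, 0, 0, 94], [25, 0, 0, 0, 0, 0, 94], [25, 0, 0, 0, 0, 0, 94], [0, 0, 0, 0, 0, 0, 94]]]'

```text
time_s: 2.75
ee_pos: [0.4398, -0.3516, 0.1463]
eef_rot: [-2.104, 1.565, 2.404]
force: [0.0, -0.8, 0.2]
grip_width: 0.0939
```

```bash
python3 - <<'E'
from h import *
w=cam('wrist'); cv2.imwrite('pics/w1.png',w['img'][:,:,::-1])
p,r,o=pose(); print(p,o['force'],o['time_s'])
pt=R.from_euler('z',-.204)
for q in([0,.036,.095],[0,-.036,.095],[.062,.04,.05],[.062,-.04,.05]): print(q,proj(w,pt.apply(q)+[.4406,-.3516,0],True).round(1))
plan(p,r,[([.441,-.352,.057],down(-.204),94,4)])
E
```

```text
[ 0.44064001 -0.3519479   0.14857585] [-0.0181049   0.42513795  1.04982664] 2.8
[0, 0.036, 0.095] [[279.1 179.5]]
[0, -0.036, 0.095] [[279.  269.1]]
[0.062, 0.04, 0.05] [[350.8 165.2]]
[0.062, -0.04, 0.05] [[345.5 250.3]]
[[23,0,0,0,0,0,94],[23,0,0,0,0,0,94],[23,0,0,0,0,0,94],[23,1,0,0,0,0,94]]
```

View pics/w1.png

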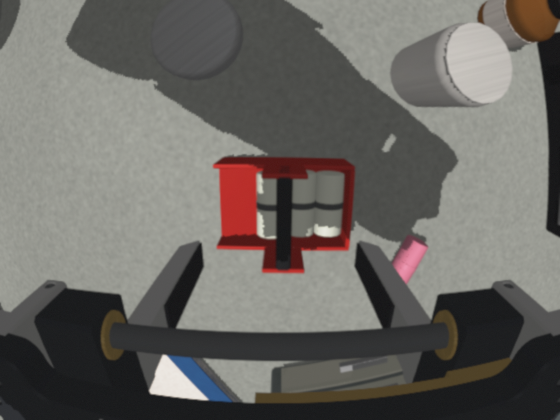

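The wrist view shows the three white cylinders in the red tray. The handle spans (283,177)–(283,268), about 3 mm further along +jaw than predicted, so I add 2 mm, descend and grip.

Call:
play_rows --deltas '[[[23, 1, 0, 0, 0, 0, 94], [23, 1, 0, 0, 0, 0, 94], [23, 0, 0, 0, 0, 0, 94], [23, 0, 0, 0, 0, 0, 94], [0, 0, 0, 0, 0, 0, 94], [0, 0, 0, 0, 0, 0, 10], [0, 0, 0, 0, 0, 0, 5], [0, 0, 0, 0, 0, 0, 5], [0, 0, 0, 0, 0, 0, 5], [0, 0, 0, 0, 0, 0, 5]]]' --grip_force 40

```text
time_s: 3.8
ee_pos: [0.4432, -0.3529, 0.0579]
eef_rot: [1.031, 1.57, -0.744]
force: [0.7, 0.3, 0.5]
grip_width: 0.0575
```

Call:
play_rows --deltas '[[[0, 0, 0, 0, 0, 0, 5], [0, 0, 0, 0, 0, 0, 5], [-10, 0, 0, 0, 0, 0, 5], [-20, 0, 0, 0, 0, 0, 5], [0, 0, 0, 0, 0, 0, 5]]]'

```text
time_s: 4.3
ee_pos: [0.444, -0.3536, 0.0903]
eef_rot: [1.04, 1.567, -0.735]
force: [0.3, 0.3, -0.7]
grip_width: 0.0172
```

```bash
python3 - <<'E'
from h import *
s=cam('scene'); crop(s,130,140,250,230,6,'pics/s2.png')
p,r,o=pose(); print(p,r.as_matrix().round(3),o['force'],o['moment'],o['grip_width'],o['time_s'])
th=.0
g=cw(.030,0,0)
print(g)
p1,r1=plan(p,r,[([.45,-.33,.24],down(-.204),5,4),([.56,-.12,.27],down(.1),5,8),([g[0],g[1],.27],down(CY),5,6)])
E
```

```text
[ 0.4435402  -0.35318367  0.08879468] [[ 0.002  0.979 -0.203]
 [-0.002 -0.203 -0.979]
 [-1.     0.002  0.001]] [-6.45280788  1.0964683   3.80838423] [ 0.16237515  1.40679097 -0.02923536] 0.013668504251010474 4.35
[0.58867423 0.03384554 0.        ]
[[-38,0,-6,0,0,0,5],[-38,1,-6,0,0,0,5],[-37,0,-6,0,0,0,5],[-38,1,-6,0,0,0,5],[-4,8,-28,-0.038,0,0,5],[-4,9,-29,-0.038,0,0,5],[-3,11,-27,-0.038,0,0,5],[-4,11,-28,-0.038,0,0,5],[-4,12,-27,-0.038,0,0,5],[-4,14,-26,-0.038,0,0,5]]
[[-4,14,-26,-0.038,0,0,5],[-3,15,-25,-0.038,0,0,5],[0,7,-25,-0.037,0,0,5],[0,9,-25,-0.036,0,0,5],[0,9,-24,-0.037,0,0,5],[0,10,-24,-0.037,0,0,5],[-1,11,-24,-0.037,0,0,5],[0,12,-23,-0.036,0,0,5]]
```

View pics/s2.png

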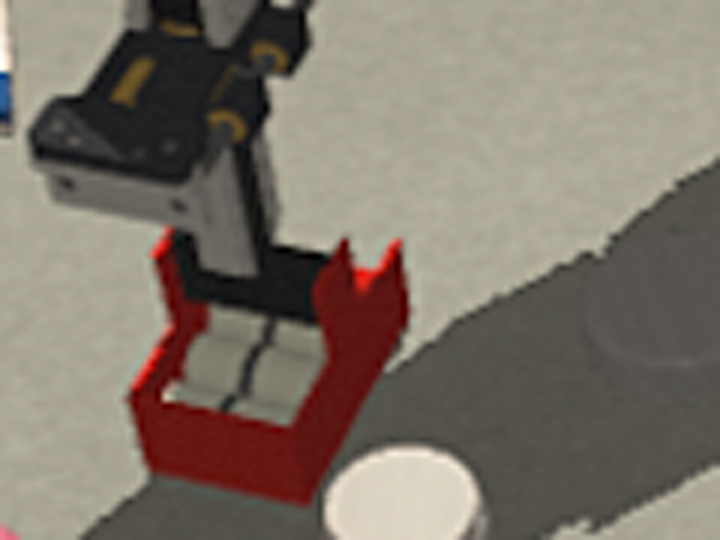

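The fingers close slower than I allowed: the lift began before they held, and the tray still stands on the bench with only the plate's top edge pinched. I'll open, go back down and close fully.

Call:
play_rows --deltas '[[[0, 0, 0, 0, 0, 0, 50], [0, 0, 0, 0, 0, 0, 50], [0, 0, 0, 0, 0, 0, 50], [0, 0, 0, 0, 0, 0, 50], [16, 0, 0, 0, 0, 0, 50], [16, 0, 0, 0, 0, 0, 50], [0, 0, 0, 0, 0, 0, 50]]]'

```text
time_s: 5.05
ee_pos: [0.4422, -0.352, 0.0535]
eef_rot: [-2.099, 1.567, 2.409]
force: [0.0, -0.2, 0.0]
grip_width: 0.0501
```

```bash
python3 - <<'E'
from h import *
w=cam('wrist');t=cam('top');s=cam('scene')
crop(w,160,100,400,290,3,'pics/w3.png');crop(t,380,190,460,280,6,'pics/t3.png');crop(s,130,140,250,230,6,'pics/s3.png')
p,r,o=pose(); print(p,o['force'],o['grip_width'],o['time_s'])
E
```

```text
[ 0.44329611 -0.3529756   0.05611669] [-0.53894483  0.08424427  0.96529846] 0.04980431104453571 5.2
```

View pics/w3.png

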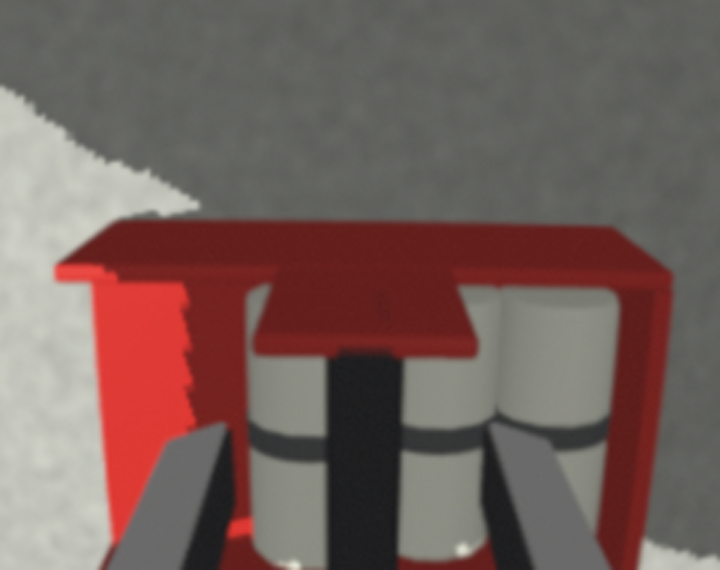

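View pics/s3.png

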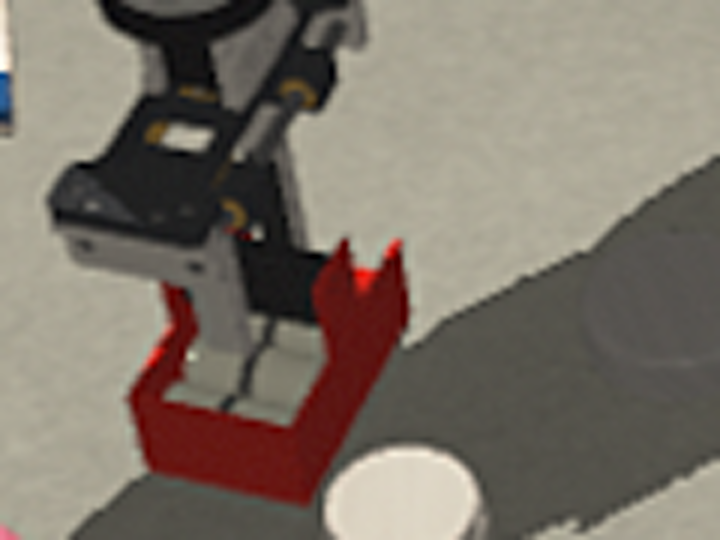

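The tray still stands where it was, and the plate (wrist crop 330–400) lies centred between the fingers. I'll close with enough wait.

Call:
play_rows --deltas '[[[0, 0, 0, 0, 0, 0, 5], [0, 0, 0, 0, 0, 0, 5], [0, 0, 0, 0, 0, 0, 5], [0, 0, 0, 0, 0, 0, 5], [0, 0, 0, 0, 0, 0, 5], [0, 0, 0, 0, 0, 0, 5], [0, 0, 0, 0, 0, 0, 5], [0, 0, 0, 0, 0, 0, 5], [0, 0, 0, 0, 0, 0, 5], [0, 0, 0, 0, 0, 0, 5]]]' --grip_force 40

```text
time_s: 6.2
ee_pos: [0.443, -0.3528, 0.0555]
eef_rot: [-1.346, 1.571, -3.12]
force: [-1.4, -0.1, 2.9]
grip_width: 0.0119
```

Call:
play_rows --deltas '[[[-10, 0, 0, 0, 0, 0, 5], [-22, 0, 0, 0, 0, 0, 5], [0, 0, 0, 0, 0, 0, 5], [0, 0, 0, 0, 0, 0, 5]]]'

```text
time_s: 6.6
ee_pos: [0.443, -0.3527, 0.0872]
eef_rot: [1.137, 1.571, -0.638]
force: [-0.2, 0.5, -4.7]
grip_width: 0.0119
```

```bash
python3 - <<'E'
from h import *
s=cam('scene'); crop(s,130,140,250,230,6,'pics/s4.png')
p,r,o=pose(); print(p,o['force'],o['grip_width'],o['time_s'])
E
```

```text
[ 0.4427355  -0.35244423  0.08663892] [-0.28389546 -0.20423665 -5.02608306] 0.011408595604558022 6.65
```

View pics/s4.png

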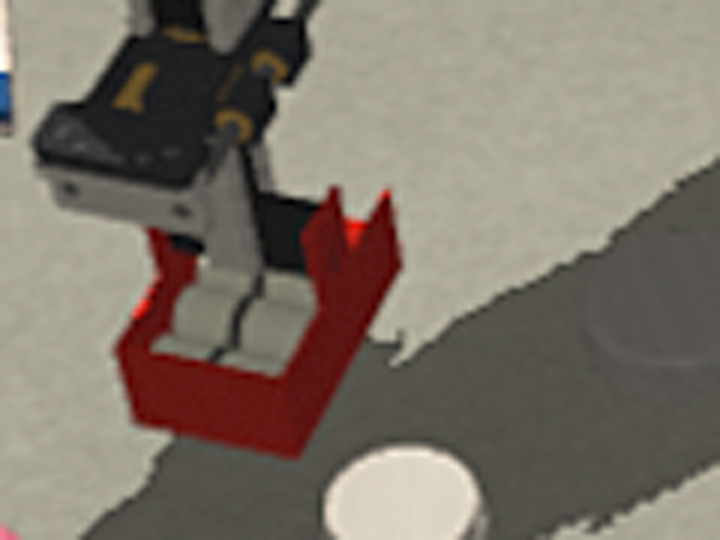

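Lifted, at -5 N and 11 mm opening. Now carry it up and over the carton.

Call:
play_rows --deltas '[[[-30, 0, -3, 0, 0, 0, 5], [-40, 0, -6, 0, 0, 0, 5], [-40, 1, -6, 0, 0, 0, 5], [-38, 1, -8, 0, 0, 0, 5], [-10, 8, -26, -0.038, 0, 0, 5], [-6, 9, -29, -0.038, 0, 0, 5], [-4, 11, -27, -0.038, 0, 0, 5], [-4, 11, -28, -0.038, 0, 0, 5], [-4, 12, -27, -0.038, 0, 0, 5], [-4, 14, -26, -0.038, 0, 0, 5]]]'

```text
time_s: 7.65
ee_pos: [0.5322, -0.174, 0.2663]
eef_rot: [-2.002, 1.569, 2.736]
force: [-0.0, 0.3, -4.6]
grip_width: 0.0117
```

Call:
play_rows --deltas '[[[-4, 14, -26, -0.038, 0, 0, 5], [-3, 15, -25, -0.038, 0, 0, 5], [0, 7, -25, -0.037, 0, 0, 5], [0, 9, -25, -0.036, 0, 0, 5], [0, 9, -24, -0.037, 0, 0, 5], [0, 10, -24, -0.037, 0, 0, 5], [-1, 11, -24, -0.037, 0, 0, 5], [0, 8, -18, -0.036, 0, 0, 5], [0, 0, 0, 0, 0, 0, 5]]]'

```text
time_s: 8.55
ee_pos: [0.5857, 0.0269, 0.274]
eef_rot: [-2.131, 1.569, 2.905]
force: [0.6, -0.3, -5.7]
grip_width: 0.0117
```

```bash
python3 - <<'E'
from h import *
s=cam('scene'); crop(s,200,80,400,280,3,'pics/s5.png')
p,r,o=pose(); print(p,o['force'],o['grip_width'],o['time_s'])
inv=R.from_euler('z',-CY).apply(p-C); print('carton frame',inv, r.as_matrix()[:,1])
# tilt: lip position target in carton (xl,0,zl); grip point Gp; TCP = Gp + 19mm along tool x
def tcp(th,xl,zl):
    lx=-61*np.cos(th)+48*np.sin(th); lz=-61*np.sin(th)-48*np.cos(th)
    gx=xl-lx/1000; gz=zl-lz/1000
    # tool x dir (down) leaned: (sin th, -cos th)
    return cw(gx+.019*np.sin(th),0,gz-.019*np.cos(th))
W=[]
for th,n in((.15,4),(.3,5),(.45,5),(.6,5),(.75,5)):
    W.append((tcp(th,.006,.17-.0*th),down(CY,th),5,n))
    # clearance: underside at x=.083
    cx=.006+.027*np.sin(th);cz=.17-.027*np.cos(th); print(th,cz+np.tan(th)*(.083-cx))
plan(p,r,W)
E
```

```text
[0.58556501 0.02559335 0.2741136 ] [-0.21980194 -0.60469396 -5.22053838] 0.01208358889568483 8.6
carton frame [ 0.0244507  -0.00685355  0.2741136 ] [ 0.94878514  0.31591645 -0.0018864 ]
0.15 0.15433078783829982
0.3 0.16555659797841268
0.45 0.17721013606418592
0.6 0.18996456975047776
0.75 0.2048319970495435
[[17,9,-2,0,0,0.038,5],[16,9,-1,0,0,0.038,5],[18,8,-2,0,0,0.038,5],[17,8,-2,0,0,0.038,5],[-2,-1,0,0,0,0.03,5],[-1,-1,0,0,0,0.03,5],[-2,-1,0,0,0,0.03,5],[-2,-1,0,0,0,0.03,5],[-2,-1,0,0,0,0.03,5],[-2,-1,0,0,0,0.03,5]]
[[-1,-1,0,0,0,0.03,5],[-2,-1,0,0,0,0.03,5],[-2,0,0,0,0,0.03,5],[-2,-1,0,0,0,0.03,5],[-2,-1,0,0,0,0.03,5],[-1,-1,0,0,0,0.03,5],[-2,-1,0,0,0,0.03,5],[-2,-1,0,0,0,0.03,5],[-2,-1,0,0,0,0.03,5],[-2,-1,0,0,0,0.03,5]]
[[-2,-1,0,0,0,0.03,5],[-1,-1,0,0,0,0.03,5],[-2,0,0,0,0,0.03,5],[-2,-1,0,0,0,0.03,5]]
```

View pics/s5.png

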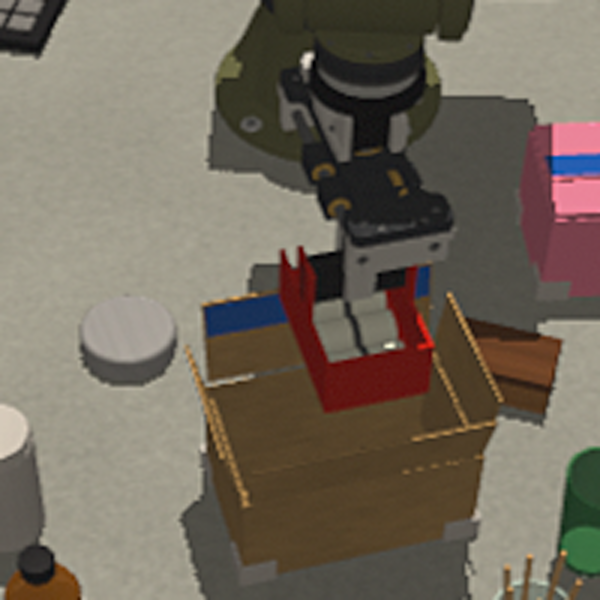

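The tray is over the opening with all flaps untouched (scene crop, tray at (370,350)). I'll redo the tilt plan with more clearance over the far flap.

```bash
python3 - <<'E'
from h import *
p,r,o=pose()
def tcp(th,xl,zl):
    lx=-61*np.cos(th)+48*np.sin(th); lz=-61*np.sin(th)-48*np.cos(th)
    return cw(xl-lx/1000+.019*np.sin(th),0,zl-lz/1000-.019*np.cos(th))
W=[]
for th,zl,n in((.15,.20,4),(.3,.188,4),(.45,.178,4),(.8,.17,8)):
    xl=.010
    W.append((tcp(th,xl,zl),down(CY,th),5,n))
    cx=xl+.027*np.sin(th);cz=zl-.027*np.cos(th); print(th,cz+np.tan(th)*(.083-cx),W[-1][0])
plan(p,r,W)
E
```

```text
0.15 0.18372624696606663 [0.62282559 0.04517431 0.23779009]
0.3 0.18231925297997417 [0.61686888 0.04319834 0.23373149]
0.45 0.1832779158017196 [0.60985267 0.0408709  0.23064586]
0.8 0.20640986127352612 [0.59028377 0.03437946 0.23396322]
[[9,10,-2,0,0,0.038,5],[10,10,-1,0,0,0.038,5],[9,10,-2,0,0,0.038,5],[11,9,-2,0,0,0.038,5],[1,-2,0,0,0,0.037,5],[0,-1,0,0,0,0.038,5],[1,-2,0,0,0,0.037,5],[0,-1,0,0,0,0.038,5],[0,-2,0,0,0,0.037,5],[0,-2,0,0,0,0.038,5]]
[[1,-2,0,0,0,0.037,5],[0,-3,0,0,0,0.038,5],[-2,-2,0,0,0,0.044,5],[-1,-2,0,0,0,0.043,5],[-2,-2,0,0,0,0.044,5],[-2,-2,0,0,0,0.044,5],[-2,-2,0,0,0,0.044,5],[-2,-1,0,0,0,0.043,5],[-2,-2,0,0,0,0.044,5],[-2,-2,0,0,0,0.044,5]]
```

Call:
play_rows --deltas '[[[9, 10, -2, 0, 0, 0.038, 5], [10, 10, -1, 0, 0, 0.038, 5], [9, 10, -2, 0, 0, 0.038, 5], [11, 9, -2, 0, 0, 0.038, 5], [1, -2, 0, 0, 0, 0.037, 5], [0, -1, 0, 0, 0, 0.038, 5], [1, -2, 0, 0, 0, 0.037, 5], [0, -1, 0, 0, 0, 0.038, 5], [0, -2, 0, 0, 0, 0.037, 5], [0, -2, 0, 0, 0, 0.038, 5]]]'

```text
time_s: 9.6
ee_pos: [0.6134, 0.0403, 0.2334]
eef_rot: [1.571, 1.194, 0.319]
force: [0.3, 0.1, -5.0]
grip_width: 0.0117
```

Call:
play_rows --deltas '[[[1, -2, 0, 0, 0, 0.037, 5], [0, -3, 0, 0, 0, 0.038, 5], [-2, -2, 0, 0, 0, 0.044, 5], [-1, -2, 0, 0, 0, 0.043, 5], [-2, -2, 0, 0, 0, 0.044, 5], [-2, -2, 0, 0, 0, 0.044, 5], [-2, -2, 0, 0, 0, 0.044, 5], [-2, -1, 0, 0, 0, 0.043, 5], [-2, -2, 0, 0, 0, 0.044, 5], [-2, -2, 0, 0, 0, 0.044, 5]]]'

```text
time_s: 10.6
ee_pos: [0.5896, 0.0323, 0.2349]
eef_rot: [1.57, 0.768, 0.318]
force: [0.4, -0.3, -2.5]
grip_width: 0.0119
```

```bash
python3 - <<'E'
from h import *
s=cam('scene'); crop(s,200,80,400,280,3,'pics/s6.png')
t=cam('top'); crop(t,190,100,350,240,5,'pics/t6.png')
p,r,o=pose(); print(p,o['force'],o['grip_width'],o['time_s'])
E
```

```text
[0.58906367 0.03243074 0.23413814] [-0.28650519 -0.89323893 -2.37834531] 0.011864346694664685 10.7
```

View pics/s6.png

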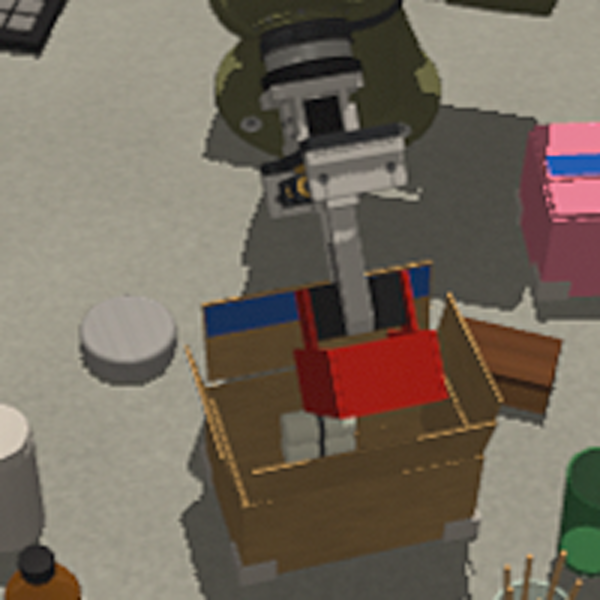

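View pics/t6.png

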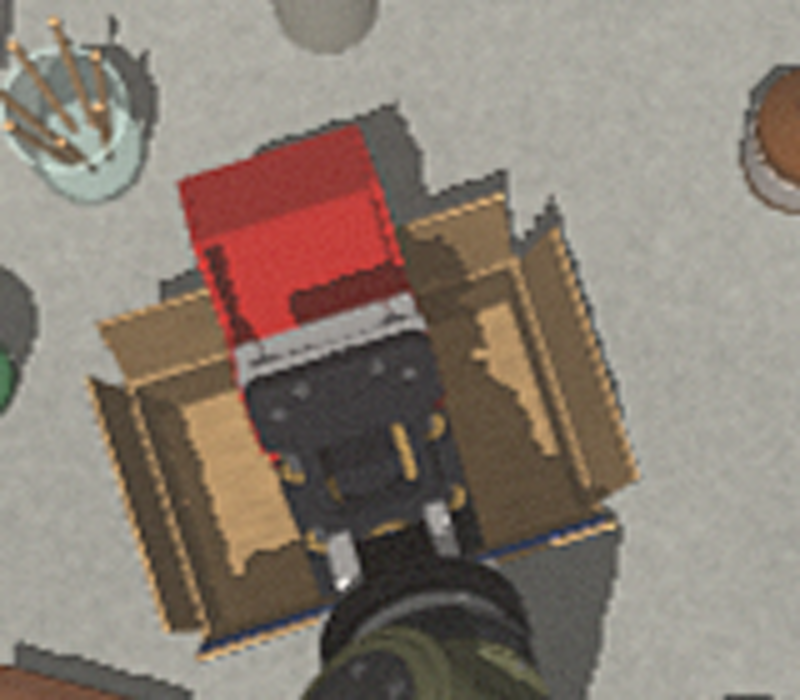

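The visible part of the tray is empty, the load dropped from 5.2 to 2.4 N, and cylinders lie in the carton at (320,435). I'll untilt while rising, then look into the carton.

```bash
python3 - <<'E'
from h import *
p,r,o=pose()
a=p+[.02,.01,.05]
plan(p,r,[(a,down(CY,.6),5,2),(p+[.0,-.07,.07],down(.1,0),5,6),([.54,-.16,.28],down(0),5,4)])
E
```

```text
[[-9,26,-2,0,0,-0.1,5],[-12,24,-1,0,0,-0.101,5],[-7,-4,12,0.035,-0.011,-0.1,5],[-6,-5,11,0.035,-0.011,-0.099,5],[-6,-4,12,0.036,-0.011,-0.1,5],[-5,-5,13,0.035,-0.011,-0.099,5],[-5,-5,12,0.035,-0.011,-0.1,5],[-4,-4,13,0.035,-0.011,-0.099,5],[6,-15,29,0.025,0,0,5],[6,-15,30,0.025,0,0,5]]
[[6,-14,30,0.025,0,0,5],[6,-13,30,0.025,0,0,5]]
```

Call:
play_rows --deltas '[[[-9, 26, -2, 0, 0, -0.1, 5], [-12, 24, -1, 0, 0, -0.101, 5], [-7, -4, 12, 0.035, -0.011, -0.1, 5], [-6, -5, 11, 0.035, -0.011, -0.099, 5], [-6, -4, 12, 0.036, -0.011, -0.1, 5], [-5, -5, 13, 0.035, -0.011, -0.099, 5], [-5, -5, 12, 0.035, -0.011, -0.1, 5], [-4, -4, 13, 0.035, -0.011, -0.099, 5], [6, -15, 29, 0.025, 0, 0, 5], [6, -15, 30, 0.025, 0, 0, 5]]]'

```text
time_s: 11.7
ee_pos: [0.5644, -0.0999, 0.2852]
eef_rot: [1.855, 1.549, 0.339]
force: [0.9, -1.6, -3.0]
grip_width: 0.0119
```

Call:
play_rows --deltas '[[[6, -14, 30, 0.025, 0, 0, 5], [6, -13, 30, 0.025, 0, 0, 5], [0, 0, 0, 0, 0, 0, 5]]]'

```text
time_s: 12.0
ee_pos: [0.5388, -0.1632, 0.2719]
eef_rot: [1.922, 1.55, 0.352]
force: [-0.1, -0.0, -2.2]
grip_width: 0.0116
```

```bash
python3 - <<'E'
from h import *
t=cam('top'); crop(t,190,100,350,240,5,'pics/t7.png')
s=cam('scene'); crop(s,200,80,400,280,3,'pics/s7.png')
p,r,o=pose(); print(p,r.as_matrix().round(3),o['force'],o['grip_width'],o['time_s'])
plan(p,r,[([.45,-.33,.22],down(-.204),5,6),([.443,-.353,.075],down(-.204),5,5),([.443,-.353,.056],down(-.204),5,3)])
E
```

```text
[ 0.54012958 -0.16041827  0.27272678] [[ 0.021  1.     0.004]
 [ 0.008  0.004 -1.   ]
 [-1.     0.021 -0.008]] [-0.13348544  0.4538984  -2.29927727] 0.012004217484553853 12.1
[[8,-15,28,0.035,0,-0.003,5],[9,-15,29,0.034,-0.003,-0.004,5],[8,-13,29,0.035,0,-0.003,5],[8,-12,30,0.035,-0.004,-0.003,5],[9,-11,30,0.035,0,-0.004,5],[9,-10,30,0.034,-0.003,-0.003,5],[29,-1,5,0,0,0,5],[29,0,5,0,0,0,5],[29,-1,5,0,0,0,5],[29,0,5,0,0,0,5]]
[[29,-1,4,0,0,0,5],[6,0,0,0,0,0,5],[6,0,0,0,0,0,5],[7,0,0,0,0,0,5]]
```

View pics/t7.png

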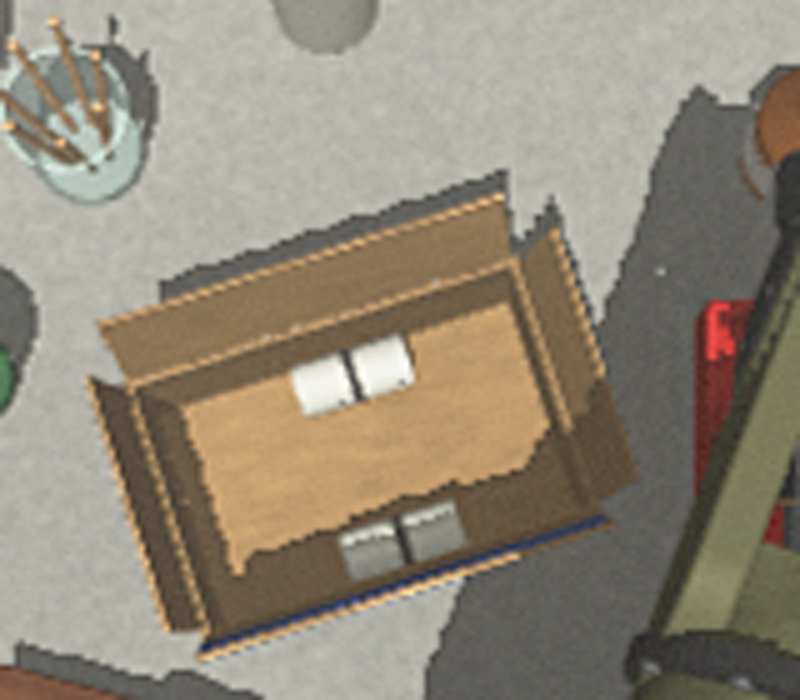

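View pics/s7.png

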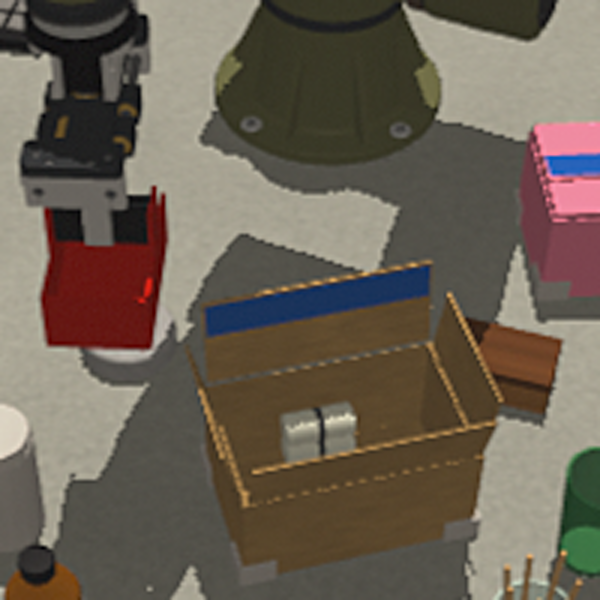

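Cylinders are visible at top crop (350,375) and (400,540); the third should be beside the latter. I'll zoom in, and also look into the tray.

```bash
python3 - <<'E'
from h import *
s=cam('scene'); t=cam('top'); w=cam('wrist')
a=cv2.resize(s['img'][205:245,280:330,::-1],(500,400),interpolation=cv2.INTER_CUBIC)
b=cv2.resize(t['img'][195:225,250:290,::-1],(300,225),interpolation=cv2.INTER_CUBIC)
c=cv2.resize(w['img'][100:300,160:400,::-1],(300,250))
k=np.zeros((475,800,3),np.uint8);k[:400,:500]=a;k[:225,500:]=b;k[225:475,500:]=c
cv2.imwrite('pics/z8.png',k)
# predicted pixels: cylinder on floor near wall
for P in([-.045,-.02,.018],[-.017,-.02,.018],[-.045,-.02,.046]): print(P,proj(s,cw(*P)).round(),proj(t,cw(*P)).round())
for u in((190+350/5,100+375/5),(190+400/5,100+540/5)):
    for z in(.018,.046): print(R.from_euler('z',-CY).apply(atz(t,u,z)-C).round(3))
E
```

```text
[-0.045, -0.02, 0.018] [[299. 230.]] [[276. 207.]]
[-0.017, -0.02, 0.018] [[302. 238.]] [[273. 197.]]
[-0.045, -0.02, 0.046] [[300. 223.]] [[276. 206.]]
[ 0.047 -0.006  0.018]
[ 0.042 -0.006  0.046]
[-0.043 -0.004  0.018]
[-0.045 -0.004  0.046]
```

View pics/z8.png

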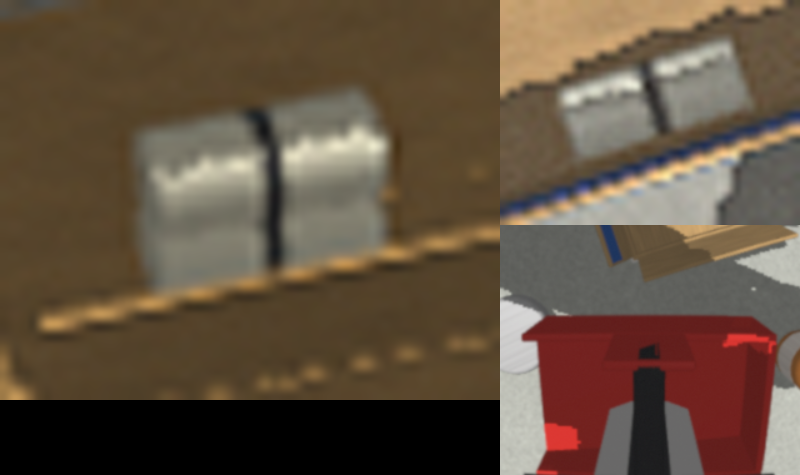

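The scene crop shows two cylinders stacked at the near wall, well under 85 mm. With the far one that makes three, and the wrist inset shows the tray empty. Now set the tray back.

Call:
play_rows --deltas '[[[8, -15, 28, 0.035, 0, -0.003, 5], [9, -15, 29, 0.034, -0.003, -0.004, 5], [8, -13, 29, 0.035, 0, -0.003, 5], [8, -12, 30, 0.035, -0.004, -0.003, 5], [9, -11, 30, 0.035, 0, -0.004, 5], [9, -10, 30, 0.034, -0.003, -0.003, 5], [29, -1, 5, 0, 0, 0, 5], [29, 0, 5, 0, 0, 0, 5], [29, -1, 5, 0, 0, 0, 5], [29, 0, 5, 0, 0, 0, 5]]]'

```text
time_s: 13.25
ee_pos: [0.4459, -0.3473, 0.1022]
eef_rot: [2.747, 1.569, 0.977]
force: [-0.3, -1.5, -2.6]
grip_width: 0.0118
```

Call:
play_rows --deltas '[[[15, -1, 4, 0, 0, 0, 5], [10, 0, 0, 0, 0, 0, 5], [6, 0, 0, 0, 0, 0, 5], [0, 0, 0, 0, 0, 0, 5], [0, 0, 0, 0, 0, 0, 5]]]'

```text
time_s: 13.75
ee_pos: [0.4442, -0.3513, 0.073]
eef_rot: [2.355, 1.568, 0.584]
force: [0.1, -0.2, -1.8]
grip_width: 0.0117
```

```bash
python3 - <<'E'
from h import *
p,r,o=pose(); print(p,r.as_matrix().round(3),o['force'],o['grip_width'],o['time_s'])
E
```

```text
[ 0.44416108 -0.3513284   0.07299264] [[ 0.002  0.98  -0.198]
 [ 0.001 -0.198 -0.98 ]
 [-1.     0.002 -0.002]] [ 0.14414422 -0.22784347 -1.84053882] 0.01169525681775934 13.75
```

Call:
play_rows --deltas '[[[5, 0, 0, 0, 0, 0, 5], [5, 0, 0, 0, 0, 0, 5], [4, 0, 0, 0, 0, 0, 5], [2, 0, 0, 0, 0, 0, 5], [1, 0, 0, 0, 0, 0, 5], [0, 0, 0, 0, 0, 0, 5]]]'

```text
time_s: 14.35
ee_pos: [0.4436, -0.351, 0.0556]
eef_rot: [3.069, 1.568, 1.298]
force: [-4.3, 4.2, 5.7]
grip_width: 0.0118
```

Force went to +5.7 N, so it's standing. Release and rise.

Call:
play_rows --deltas '[[[0, 0, 0, 0, 0, 0, 45], [0, 0, 0, 0, 0, 0, 45], [0, 0, 0, 0, 0, 0, 45], [0, 0, 0, 0, 0, 0, 45], [0, 0, 0, 0, 0, 0, 45], [-20, 0, 0, 0, 0, 0, 45], [-40, 0, 0, 0, 0, 0, 45], [-40, 0, 0, 0, 0, 0, 45], [-40, 0, 0, 0, 0, 0, 0], [-30, 0, 0, 0, 0, 0, 0]]]'

```text
time_s: 15.35
ee_pos: [0.4437, -0.3517, 0.2278]
eef_rot: [2.04, 1.568, 0.269]
force: [0.6, -0.2, -0.3]
grip_width: 0.0322
```

```bash
python3 - <<'E'
from h import *
s=cam('scene'); w=cam('wrist'); crop(s,100,140,260,230,5,'pics/s9.png'); cv2.imwrite('pics/w9.png',w['img'][:,:,::-1])
p,r,o=pose(); print(p,o['force'],o['grip_width'],o['time_s'],o['qpos'])
E
```

```text
[ 0.44454965 -0.35244969  0.22948716] [ 0.16286695 -0.70981719 -0.32085938] 0.02408133315545043 15.45 [-0.73604465  0.31763545  1.44173827  0.0024204   1.37592276 -0.53653196]
```

View pics/s9.png

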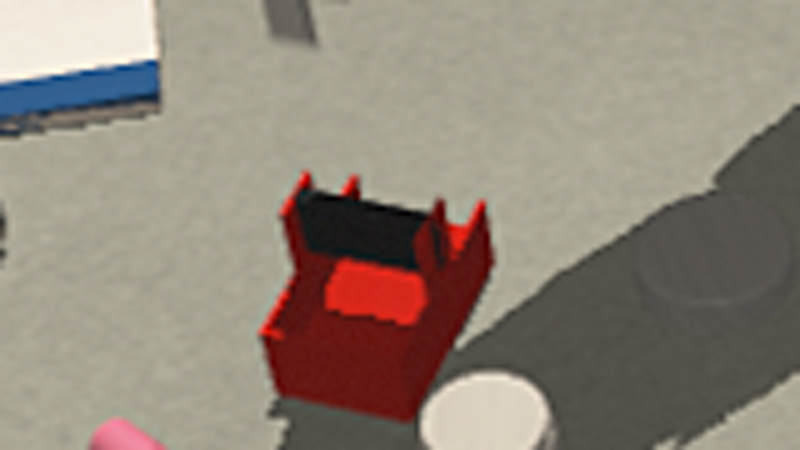

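View pics/w9.png

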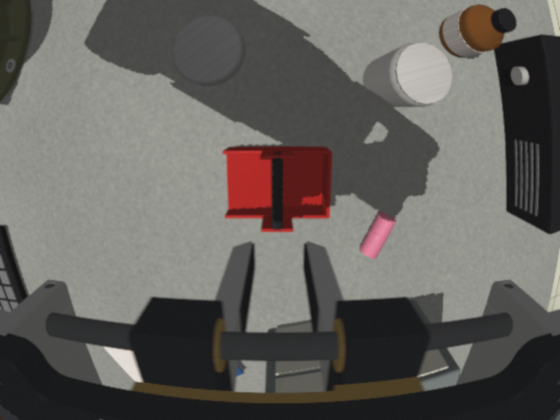

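The tray stands upright and empty, and the wrist view shows a clean red floor at (275,180). Next I plan the right end flap.

```bash
cat >> h.py <<'E'
FL={'right':(np.array([0,-.098]),np.array([0,1.]),.1,.0125),'left':(np.array([0,.098]),np.array([0,-1.]),.1,.0125),
    'far':(np.array([.063,0]),np.array([-1.,0]),.103,.008),'taped':(np.array([-.063,0]),np.array([1.,0]),.106,.008)}
YAW=CY-np.pi/2
def fpt(n,d,h,side=0):
    """finger inner corner at inward distance d, height h over hinge -> TCP world"""
    hg,inn,z,half=FL[n]; q=hg+inn*(d-half)+np.array([-inn[1],inn[0]])*side
    return cw(q[0],q[1],z+h)
def arc(n,rho,a0,k=.0015,end=0,side=0):
    W=[]
    for a in np.radians(a0): W.append((fpt(n,rho*np.cos(a),rho*np.sin(a)+k,side),down(YAW),0,1))
    return W
E
python3 - <<'E'
from h import *
p,r,o=pose(); D=down(YAW)
for n in FL: print(n,fpt(n,-.04,.15))
P,Q=plan(p,r,[(fpt('right',-.045,.15),D,0,9),(fpt('right',-.04,.038),D,0,4)])
print();plan(P,Q,[(fpt('right',0,.040),D,0,4)]+arc('right',.042,[78,66,54,42,30,20,12,6,3]))
E
```

```text
right [ 0.60758512 -0.11844572  0.25      ]
left [0.51281488 0.16724572 0.25      ]
far [0.66555465 0.0593485  0.253     ]
taped [ 0.45484535 -0.0105485   0.256     ]
[[-2,13,-29,0.117,0,0,0],[-2,9,-29,0.116,0,0,0],[-3,6,-31,0.117,0,0,0],[-2,3,-32,0.117,0,-0.003,0],[-2,-2,-31,0.117,0,0,0],[-2,-5,-31,0.116,0,0,0],[-3,-8,-30,0.117,0,0,0],[-2,-12,-29,0.117,-0.003,0,0],[-2,-16,-27,0.117,0,0,0],[28,-1,0,0,0,0,0]]
[[28,-2,0,0,0,0,0],[28,-1,0,0,0,0,0],[28,-1,0,0,0,0,0]]

[[-1,-10,0,0,0,0,0],[0,-10,0,0,0,0,0],[-1,-10,0,0,0,0,0],[0,-10,0,0,0,0,0],[-3,-9,0,0,0,0,0],[3,-8,0,0,0,0,0],[4,-8,0,0,0,0,0],[6,-6,0,0,0,0,0],[7,-6,0,0,0,0,0],[7,-3,0,0,0,0,0]]
[[5,-1,0,0,0,0,0],[5,-1,0,0,0,0,0],[2,0,0,0,0,0,0]]
```

Call:
play_rows --deltas '[[[-2, 13, -29, 0.117, 0, 0, 0], [-2, 9, -29, 0.116, 0, 0, 0], [-3, 6, -31, 0.117, 0, 0, 0], [-2, 3, -32, 0.117, 0, 0, 0], [-2, -2, -31, 0.117, 0, 0, 0], [-2, -5, -31, 0.116, 0, 0, 0], [-3, -8, -30, 0.117, 0, 0, 0], [-2, -12, -29, 0.117, 0, 0, 0], [-2, -16, -27, 0.117, 0, 0, 0], [0, 0, 0, 0, 0, 0, 0]]]'

```text
time_s: 16.45
ee_pos: [0.609, -0.1195, 0.2445]
eef_rot: [-1.867, 1.568, 1.594]
force: [-0.3, -0.7, 0.4]
grip_width: 0.0006
```

```bash
python3 - <<'E'
from h import *
p,r,o=pose(); D=down(YAW); print(p,fpt('right',-.045,.15),o['force'],o['grip_width'],o['qpos'].round(2),o['time_s'])
s=cam('scene'); crop(s,180,60,420,280,3,'pics/s10.png')
P,Q=plan(p,r,[(fpt('right',-.04,.038),D,0,4)])
print();plan(P,Q,[(fpt('right',0,.040),D,0,4)]+arc('right',.042,[78,66,54,42,30,20,12,6,3]))
E
```

```text
[ 0.6090159  -0.1194596   0.24448477] [ 0.60915938 -0.12319143  0.25      ] [-0.27975448 -0.69241785  0.36536533] 0.0006140147828137266 [-0.25  0.44  1.25  0.    1.46  1.  ] 16.45
[[27,0,0,0,0,0,0],[26,-1,1,0,0,0,0],[27,0,0,0,0,0,0],[26,0,0,0,0,0.003,0]]

[[0,-10,0,0,0,0,0],[-1,-10,0,0,0,0,0],[0,-10,0,0,0,0,0],[-1,-10,0,0,0,0,0],[-2,-9,0,0,0,0,0],[3,-8,0,0,0,0,0],[4,-8,0,0,0,0,0],[6,-6,0,0,0,0,0],[7,-5,0,0,0,0,0],[7,-4,0,0,0,0,0]]
[[5,-1,0,0,0,0,0],[5,-1,0,0,0,0,0],[2,0,0,0,0,0,0]]
```

View pics/s10.png

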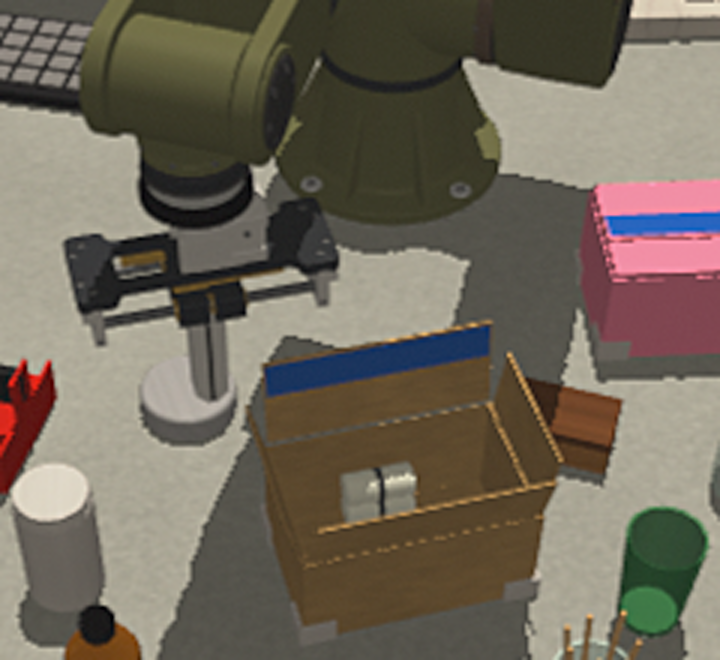

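Closed fingers are outside the right flap, tip at scene crop (210,400), with nothing near. Lower and fold it.

Call:
play_rows --deltas '[[[27, 0, 0, 0, 0, 0, 0], [26, -1, 1, 0, 0, 0, 0], [27, 0, 0, 0, 0, 0, 0], [26, 0, 0, 0, 0, 0, 0], [0, -10, 0, 0, 0, 0, 0], [-1, -10, 0, 0, 0, 0, 0], [0, -10, 0, 0, 0, 0, 0], [-1, -10, 0, 0, 0, 0, 0], [-2, -9, 0, 0, 0, 0, 0], [3, -8, 0, 0, 0, 0, 0]]]'

```text
time_s: 17.5
ee_pos: [0.589, -0.0665, 0.142]
eef_rot: [-2.896, 1.567, 0.566]
force: [0.1, -0.8, 0.8]
grip_width: 0.0005
```

Call:
play_rows --deltas '[[[4, -8, 0, 0, 0, 0, 0], [6, -6, 0, 0, 0, 0, 0], [7, -5, 0, 0, 0, 0, 0], [7, -4, 0, 0, 0, 0, 0], [5, -1, 0, 0, 0, 0, 0], [5, -1, 0, 0, 0, 0, 0], [2, 0, 0, 0, 0, 0, 0], [0, 0, 0, 0, 0, 0, 0]]]'

```text
time_s: 18.3
ee_pos: [0.5809, -0.0437, 0.1044]
eef_rot: [-2.049, 1.568, 1.412]
force: [0.1, 0.4, -0.1]
grip_width: 0.0003
```

```bash
python3 - <<'E'
from h import *
p,r,o=pose(); print(p,fpt('right',.042,.003),o['force'],o['time_s'],R.from_euler('z',-CY).apply(p-C))
s=cam('scene'); crop(s,200,100,400,280,4,'pics/s11.png')
E
```

```text
[ 0.58085336 -0.0436729   0.10444104] [ 0.58176732 -0.04061616  0.103     ] [ 0.14921555  0.40120635 -0.14121433] 18.3 [-0.00182989 -0.07111352  0.10444104]
```

View pics/s11.png

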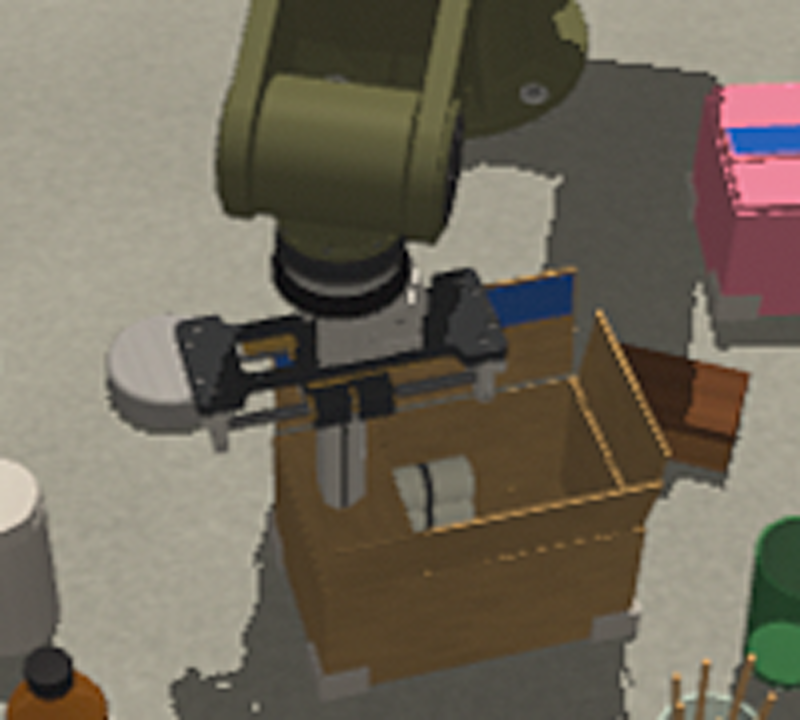

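The right flap is down under the fingers. Press 2 mm more, then rise and cross to the left side.

```bash
python3 - <<'E'
from h import *
p,r,o=pose(); D=down(YAW)
P,Q=plan(p,r,[(p+[0,0,-.002],D,0,1),(p+[0,0,-.002],D,0,1),(p+[0,0,.12],D,0,4),(fpt('left',-.045,.13),D,0,7)])
print();plan(P,Q,[(fpt('left',-.04,.038),D,0,4),(fpt('left',0,.040),D,0,4)]+arc('left',.042,[78,66,54,42,30,20,12,6,2,0]))
E
```

```text
[[2,0,0,0,0,0,0],[0,0,0,0,0,0,0],[-30,0,0,0,0,0,0],[-31,0,0,0,0,0,0],[-30,0,0,0,0,0,0],[-31,0,0,0,0,0,0],[-1,-32,0,0,0,0,0],[0,-33,-1,0,0,0,0],[-1,-32,0,0,0,0,0],[-1,-33,0,0,0,0,0]]
[[0,-32,0,0,0,0,0],[-1,-32,-1,0,0,0,0],[-1,-33,0,0,0,0,0]]

[[23,1,0,0,0,0,0],[23,2,0,0,0,0,0],[23,1,0,0,0,0,0],[23,1,0,0,0,0,0],[0,10,0,0,0,0,0],[-1,10,0,0,0,0,0],[0,10,0,0,0,0,0],[-1,10,0,0,0,0,0],[-3,9,0,0,0,0,0],[3,8,0,0,0,0,0]]
[[5,8,0,0,0,0,0],[5,6,0,0,0,0,0],[8,6,0,0,0,0,0],[6,3,0,0,0,0,0],[6,1,0,0,0,0,0],[4,1,0,0,0,0,0],[3,0,0,0,0,0,0],[1,0,0,0,0,0,0]]
```

Call:
play_rows --deltas '[[[2, 0, 0, 0, 0, 0, 0], [0, 0, 0, 0, 0, 0, 0], [-30, 0, 0, 0, 0, 0, 0], [-31, 0, 0, 0, 0, 0, 0], [-30, 0, 0, 0, 0, 0, 0], [-31, 0, 0, 0, 0, 0, 0], [-1, -32, 0, 0, 0, 0, 0], [0, -33, -1, 0, 0, 0, 0], [-1, -32, 0, 0, 0, 0, 0], [-1, -33, 0, 0, 0, 0, 0]]]'

```text
time_s: 19.35
ee_pos: [0.5404, 0.0809, 0.2282]
eef_rot: [-2.39, 1.568, 1.071]
force: [0.7, 0.4, 0.7]
grip_width: 0.0005
```

Call:
play_rows --deltas '[[[0, -32, 0, 0, 0, 0, 0], [-1, -32, -1, 0, 0, 0, 0], [-1, -33, 0, 0, 0, 0, 0], [0, 0, 0, 0, 0, 0, 0]]]'

```text
time_s: 19.75
ee_pos: [0.5104, 0.175, 0.2305]
eef_rot: [-2.339, 1.568, 1.126]
force: [0.7, 0.8, -0.7]
grip_width: 0.0008
```

```bash
python3 - <<'E'
from h import *
p,r,o=pose(); D=down(YAW)
print(p,fpt('left',-.045,.13),o['force'],o['time_s'])
s=cam('scene'); crop(s,200,100,400,280,4,'pics/s12.png')
P,Q=plan(p,r,[(fpt('left',-.04,.038),D,0,4),(fpt('left',0,.040),D,0,4)]+arc('left',.042,[78,66,54,42,30,20,12,6,2,0]))
E
```

```text
[0.51044145 0.1749959  0.23054074] [0.51124062 0.17199143 0.23      ] [ 0.74549786  0.84092192 -0.71463906] 19.75
[[23,2,0,0,0,0,0],[23,2,0,0,0,0,0],[23,2,0,0,0,0,0],[24,2,0,0.003,0,0,0],[-1,10,0,0,0,0,0],[0,10,0,0,0,0,0],[-1,10,0,0,0,0,0],[-1,10,0,0,0,0,0],[-2,9,0,0,0,0,0],[3,8,0,0,0,0,0]]
[[4,8,0,0,0,0,0],[6,7,0,0,0,0,0],[7,5,0,0,0,0,0],[6,3,0,0,0,0,0],[6,1,0,0,0,0,0],[4,1,0,0,0,0,0],[3,0,0,0,0,0,0],[2,0,0,0,0,0,0]]
```

View pics/s12.png

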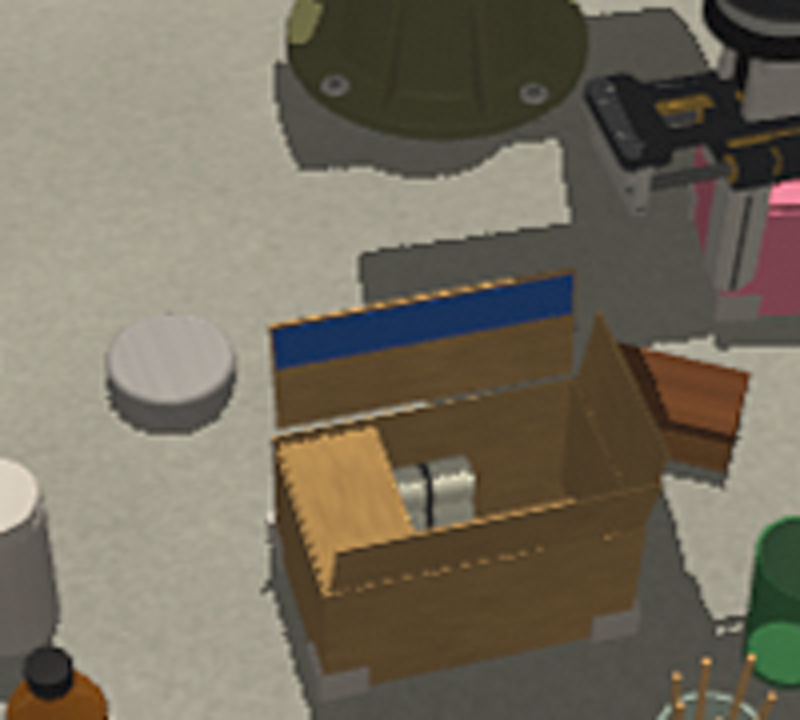

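The right flap lies flat at (345,490); the left flap still stands at (620,410). Fold the left one.

Call:
play_rows --deltas '[[[23, 2, 0, 0, 0, 0, 0], [23, 2, 0, 0, 0, 0, 0], [23, 2, 0, 0, 0, 0, 0], [24, 2, 0, 0, 0, 0, 0], [-1, 10, 0, 0, 0, 0, 0], [0, 10, 0, 0, 0, 0, 0], [-1, 10, 0, 0, 0, 0, 0], [-1, 10, 0, 0, 0, 0, 0], [-2, 9, 0, 0, 0, 0, 0], [3, 8, 0, 0, 0, 0, 0]]]'

```text
time_s: 20.8
ee_pos: [0.5326, 0.11, 0.1402]
eef_rot: [-2.736, 1.567, 0.725]
force: [0.3, 0.1, 0.6]
grip_width: 0.0004
```

Call:
play_rows --deltas '[[[4, 8, 0, 0, 0, 0, 0], [6, 7, 0, 0, 0, 0, 0], [7, 5, 0, 0, 0, 0, 0], [6, 3, 0, 0, 0, 0, 0], [6, 1, 0, 0, 0, 0, 0], [4, 1, 0, 0, 0, 0, 0], [3, 0, 0, 0, 0, 0, 0], [2, 0, 0, 0, 0, 0, 0], [0, 0, 0, 0, 0, 0, 0]]]'

```text
time_s: 21.7
ee_pos: [0.5399, 0.0873, 0.1029]
eef_rot: [-2.619, 1.568, 0.843]
force: [-9.2, -2.6, 20.7]
grip_width: 0.0005
```

```bash
python3 - <<'E'
from h import *
p,r,o=pose(); D=down(YAW)
print(p,o['force'],o['time_s'],R.from_euler('z',-CY).apply(p-C))
# rise, go over far side beyond far flap
P,Q=plan(p,r,[(p+[0,0,.0-.001],D,0,1),(p+[0,0,.13],D,0,4),(cw(.03,.03,.235),D,0,3),(fpt('far',-.055,.13),D,0,5)])
E
```

```text
[0.53989273 0.08728393 0.10286104] [-9.15816369 -2.61458368 20.72076531] 21.7 [0.00052462 0.06607949 0.10286104]
[[1,0,0,0,0,0,0],[-33,0,0,0,0,0,0],[-32,0,0,0,0,0,0],[-33,0,0,0,0,0,0],[-33,0,0,0,0,0,0],[-1,12,-10,0,0,0,0],[0,12,-10,0,0,0,0],[-1,12,-10,0,0,0,0],[0,6,-19,0,0,0,0],[1,6,-19,0,0,0,0]]
[[0,6,-19,0,0,0,0],[1,6,-20,0,0,0,0],[0,6,-19,0,0,0,0]]
```

Pressed to the stop at 20 N. Now rise and check clearances at the far side.

Call:
play_rows --deltas '[[[-20, 0, 0, 0, 0, 0, 0], [-38, 0, 0, 0, 0, 0, 0], [-38, 0, 0, 0, 0, 0, 0], [-38, 0, 0, 0, 0, 0, 0], [-1, 12, -10, 0, 0, 0, 0], [0, 12, -10, 0, 0, 0, 0], [-1, 12, -10, 0, 0, 0, 0], [0, 0, 0, 0, 0, 0, 0]]]'

```text
time_s: 22.5
ee_pos: [0.5801, 0.0616, 0.2367]
eef_rot: [-2.178, 1.568, 1.282]
force: [-0.8, -0.2, -0.4]
grip_width: 0.0001
```

```bash
python3 - <<'E'
from h import *
p,r,o=pose(); D=down(YAW)
t=cam('top'); s=cam('scene'); crop(s,200,100,400,280,4,'pics/s13.png')
iv=lambda q:R.from_euler('z',-CY).apply(q-C).round(3)
print(p,iv(p),o['force'],o['time_s'])
print('wash',iv(atz(t,(251,80),.165)),iv(atz(t,(257,104),.02)),'pot',iv(atz(t,(208,107),.14)),iv(atz(t,(206,130),.05)))
print('far target',iv(fpt('far',-.055,.13)))
P,Q=plan(p,r,[(fpt('far',-.045,.13),D,0,6),(fpt('far',-.04,.038),D,0,4)])
print();plan(P,Q,[(fpt('far',0,.040),D,0,4)]+arc('far',.042,[78,66,54,42,30,20,12,6,3]))
E
```

```text
[0.58012154 0.06162284 0.23665656] [0.031 0.029 0.237] [-0.79051762 -0.24729181 -0.42370392] 22.5
wash [ 0.238 -0.053  0.165] [ 0.227 -0.055  0.02 ] pot [0.217 0.061 0.14 ] [0.193 0.089 0.05 ]
far target [0.126 0.    0.233]
[[1,5,-14,0,0,0,0],[0,5,-14,0,0,0,0],[1,4,-15,0,0,0,0],[0,5,-14,0,0,0,0],[1,5,-14,0,0,0,0],[1,5,-14,0,0,0,0],[23,0,1,0,0,0,0],[23,0,1,0,0,0,0],[23,0,2,0,0,0,0],[23,0,1,0,0,0,0]]

[[-1,0,10,0,0,0,0],[0,0,10,0,0,0,0],[-1,0,10,0,0,0,0],[0,0,10,0,0,0,0],[-3,0,8,0,0,0,0],[3,0,9,0,0,0,0],[4,0,7,0,0,0,0],[6,0,7,0,0,0,0],[7,0,5,0,0,0,0],[7,0,3,0,0,0,0]]
[[5,0,2,0,0,0,0],[5,0,1,0,0,0,0],[2,0,0,0,0,0,0]]
```

View pics/s13.png

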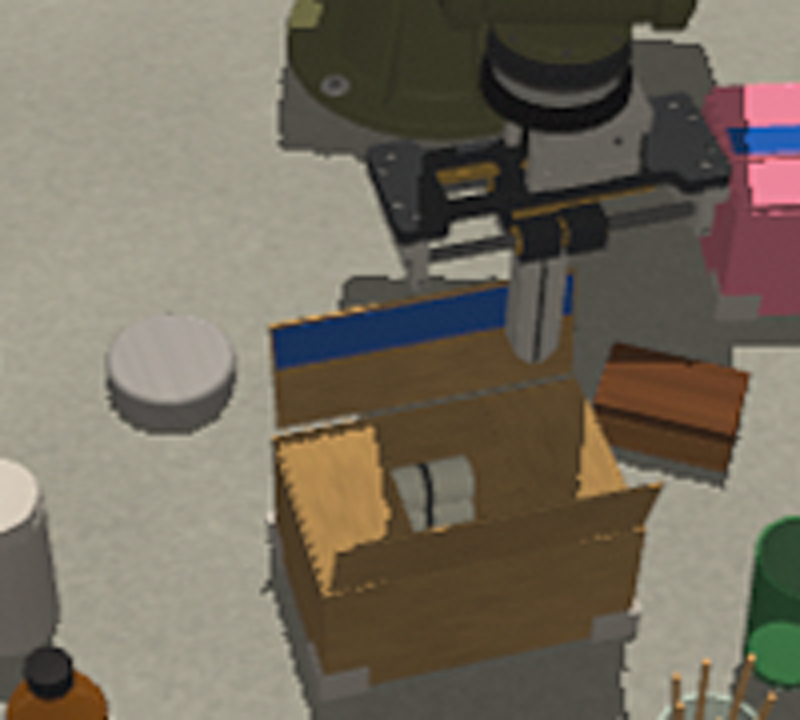

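Both end flaps lie flat, at (335,485) and (600,460); the far flap stands and the fingers are above it. At the far side the nearest bystander is over 60 mm away. Go around and fold the far flap.

Call:
play_rows --deltas '[[[1, 5, -14, 0, 0, 0, 0], [0, 5, -14, 0, 0, 0, 0], [1, 4, -15, 0, 0, 0, 0], [0, 5, -14, 0, 0, 0, 0], [1, 5, -14, 0, 0, 0, 0], [1, 5, -14, 0, 0, 0, 0], [0, 0, 0, 0, 0, 0, 0], [22, 0, 0, 0, 0, 0, 0], [23, 0, 1, 0, 0, 0, 0], [23, 0, 1, 0, 0, 0, 0]]]'

```text
time_s: 23.6
ee_pos: [0.6664, 0.0614, 0.1647]
eef_rot: [-2.36, 1.568, 1.102]
force: [-0.5, -0.5, 0.3]
grip_width: 0.0006
```

Call:
play_rows --deltas '[[[23, 0, 1, 0, 0, 0, 0], [0, 0, 0, 0, 0, 0, 0]]]'

```text
time_s: 23.8
ee_pos: [0.6643, 0.061, 0.1393]
eef_rot: [-0.788, 1.566, 2.674]
force: [0.8, 0.5, -1.0]
grip_width: 0.0005
```

```bash
python3 - <<'E'
from h import *
p,r,o=pose(); D=down(YAW)
s=cam('scene'); crop(s,200,100,400,280,4,'pics/s14.png')
iv=lambda q:R.from_euler('z',-CY).apply(q-C).round(3)
print(p,iv(p),o['force'],o['time_s'])
plan(p,r,[(fpt('far',0,.040),D,0,4)]+arc('far',.042,[78,66,54,42,30,20,12,6,3]))
E
```

```text
[0.6643056  0.06102898 0.1393215 ] [0.11  0.002 0.139] [ 0.84710202  0.47639146 -0.99810563] 23.8
[[-1,0,10,0,0,0,0],[-1,1,10,0,0,0,0],[-1,0,10,0,0.003,0.003,0],[-1,1,9,0,0,0,0],[-2,0,9,0,0,0,0],[3,0,8,0,0,0,0],[4,0,8,0,0,0,0],[6,0,7,0,0,0,0],[7,0,5,0,0,0,0],[7,0,3,0,0,0,0]]
[[5,0,1,0,0,0,0],[5,0,1,0,0,0,0],[2,0,0,0,0,0,0]]
```

View pics/s14.png

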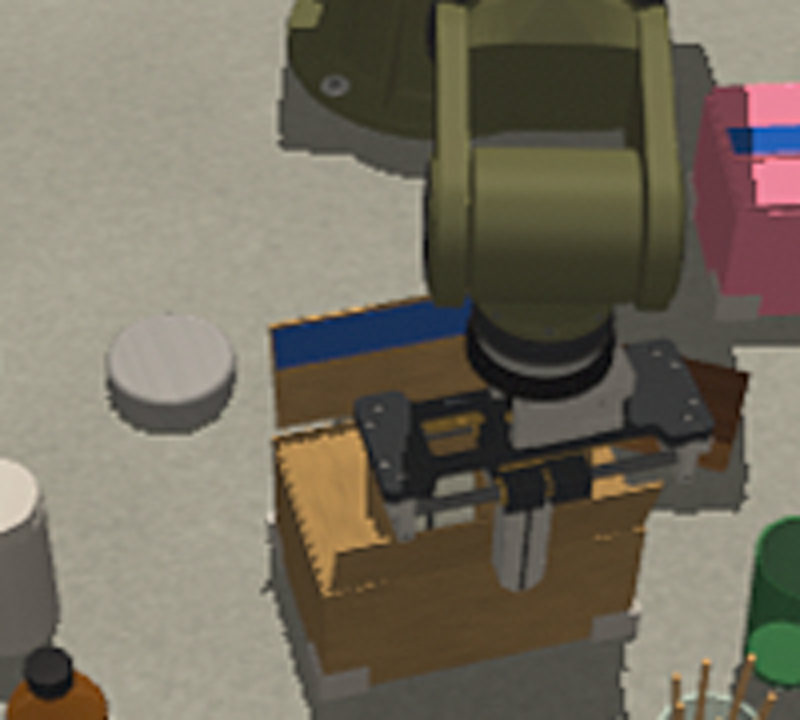

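Fingers are just outside the far flap, tip at (520,585). Fold it.

Call:
play_rows --deltas '[[[-1, 0, 10, 0, 0, 0, 0], [-1, 1, 10, 0, 0, 0, 0], [-1, 0, 10, 0, 0, 0, 0], [-1, 1, 9, 0, 0, 0, 0], [-2, 0, 9, 0, 0, 0, 0], [3, 0, 8, 0, 0, 0, 0], [4, 0, 8, 0, 0, 0, 0], [6, 0, 7, 0, 0, 0, 0], [7, 0, 5, 0, 0, 0, 0], [7, 0, 3, 0, 0, 0, 0]]]'

```text
time_s: 24.85
ee_pos: [0.5916, 0.0338, 0.1202]
eef_rot: [-2.022, 1.568, 1.44]
force: [0.5, -0.9, 1.5]
grip_width: 0.0003
```

Call:
play_rows --deltas '[[[5, 0, 1, 0, 0, 0, 0], [5, 0, 1, 0, 0, 0, 0], [2, 0, 0, 0, 0, 0, 0], [0, 0, 0, 0, 0, 0, 0]]]'

```text
time_s: 25.25
ee_pos: [0.5903, 0.0334, 0.1086]
eef_rot: [-2.095, 1.568, 1.366]
force: [0.4, 0.5, -0.5]
grip_width: 0.0002
```

```bash
python3 - <<'E'
from h import *
p,r,o=pose(); D=down(YAW)
iv=lambda q:R.from_euler('z',-CY).apply(q-C).round(4)
print(p,iv(p),o['force'],o['time_s'])
s=cam('scene'); crop(s,200,100,400,280,4,'pics/s15.png')
E
```

```text
[0.59026561 0.033367   0.10863837] [ 0.0314 -0.001   0.1086] [ 0.38590212  0.48312721 -0.54458816] 25.25
```

View pics/s15.png

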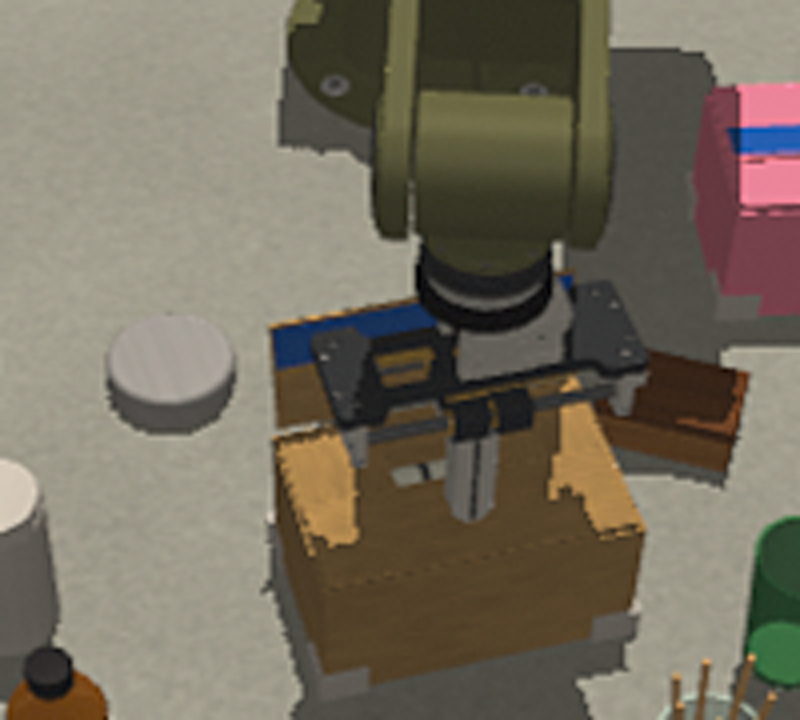

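Nearly flat. Press 3 mm further, then rise and go to the robot side of the taped flap, checking its clearance.

Call:
play_rows --deltas '[[[2, 0, 0, 0, 0, 0, 0], [1, 0, 0, 0, 0, 0, 0], [0, 0, 0, 0, 0, 0, 0]]]'

```text
time_s: 25.6
ee_pos: [0.5905, 0.0334, 0.1063]
eef_rot: [-2.483, 1.568, 0.979]
force: [-0.5, -1.0, 1.7]
grip_width: 0.0005
```

```bash
python3 - <<'E'
from h import *
p,r,o=pose(); D=down(YAW)
iv=lambda q:R.from_euler('z',-CY).apply(q-C).round(4)
print(p,iv(p),o['force'],o['time_s'])
u=p+[0,0,.155]
P,Q=plan(p,r,[(u,D,0,4),(fpt('taped',-.05,.155),D,0,6),(fpt('taped',-.05,.048),D,0,4)])
print(iv(fpt('taped',-.05,.155)),fpt('taped',-.05,.048))
E
```

```text
[0.59045669 0.03336405 0.1063136 ] [ 0.0315 -0.001   0.1063] [-0.49965159 -0.99581083  1.72198436] 25.6
[[-39,0,0,0,0,0,0],[-38,0,0,0,0,0,0],[-39,0,0,0,0,0,0],[-39,0,0,0,0,0,0],[0,0,25,0,0,0,0],[0,0,26,0,0,0,0],[0,-1,25,0,0,0,0],[0,0,25,0,0,0,0],[0,0,26,0,0,0,0],[0,0,25,0,0,0,0]]
[[27,0,0,0,0,0,0],[26,0,0,0,0,0,0],[27,0,0,0,0,0,0],[27,0,0,0,0,0,0]]
[-0.121 -0.     0.261] [ 0.44535394 -0.01369701  0.154     ]
```

Call:
play_rows --deltas '[[[-39, 0, 0, 0, 0, 0, 0], [-38, 0, 0, 0, 0, 0, 0], [-39, 0, 0, 0, 0, 0, 0], [-39, 0, 0, 0, 0, 0, 0], [0, 0, 25, 0, 0, 0, 0], [0, 0, 26, 0, 0, 0, 0], [0, -1, 25, 0, 0, 0, 0], [0, 0, 25, 0, 0, 0, 0], [0, 0, 26, 0, 0, 0, 0], [0, 0, 25, 0, 0, 0, 0]]]'

```text
time_s: 26.6
ee_pos: [0.4445, -0.0141, 0.2608]
eef_rot: [-2.375, 1.568, 1.087]
force: [-0.8, -0.0, 0.0]
grip_width: 0.0002
```

Call:
play_rows --deltas '[[[0, 0, 0, 0, 0, 0, 0]]]'

```text
time_s: 26.7
ee_pos: [0.444, -0.0143, 0.2613]
eef_rot: [-2.606, 1.568, 0.855]
force: [-0.5, 0.6, 0.2]
grip_width: 0.0005
```

```bash
python3 - <<'E'
from h import *
p,r,o=pose(); D=down(YAW)
iv=lambda q:R.from_euler('z',-CY).apply(q-C).round(4)
print(p,iv(p),o['force'],o['time_s'])
s=cam('scene'); crop(s,200,100,400,280,4,'pics/s16.png')
P,Q=plan(p,r,[(fpt('taped',-.045,.05),D,0,4),(fpt('taped',0,.055),D,0,4)]+arc('taped',.056,[80,70,60,50,40,30,20,12,6,2]))
E
```

```text
[ 0.44395842 -0.0143475   0.2612847 ] [-1.225e-01 -2.000e-04  2.613e-01] [-0.51887754  0.57218333  0.1941192 ] 26.7
[[26,0,-2,0,0,0,0],[27,0,-1,0,0,0,0],[26,0,-2,0,0,0,0],[26,0,-1,0,0,0,0],[-1,0,-11,0,0,0,0],[-1,0,-12,0,0,0,0],[-1,0,-11,0,0,0,0],[-2,0,-11,0,0,0,0],[-1,0,-10,0,0,0,0],[2,0,-9,0,0,0,0]]
[[4,0,-9,0,0,0,0],[6,0,-8,0,0,0,0],[7,0,-7,0,0,0,0],[8,0,-6,0,0,0,0],[9,0,-4,0,0,0,0],[7,0,-2,0,0,0,0],[6,0,-1,0,0,0,0],[4,0,0,0,0,0,0]]
```

View pics/s16.png

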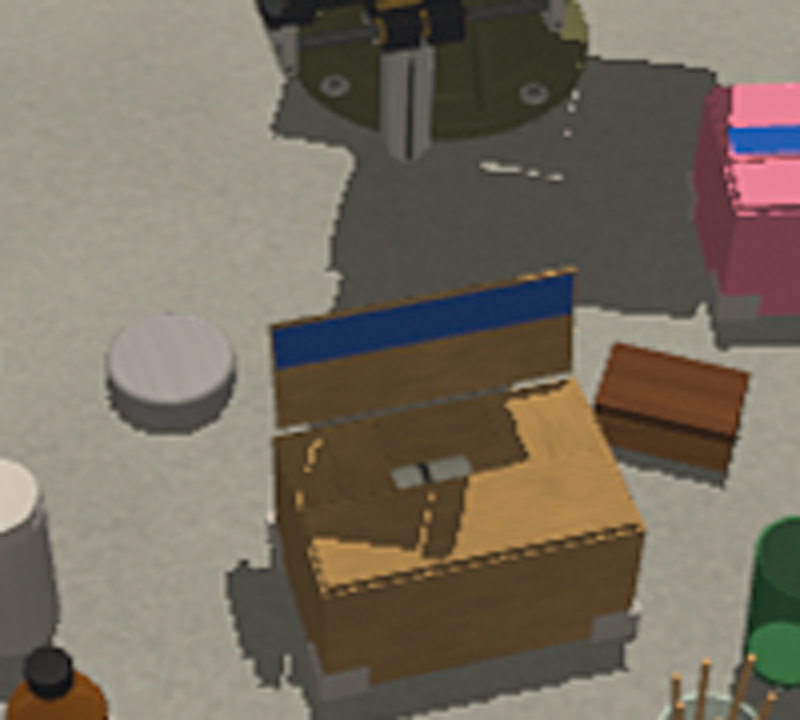

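The end flaps and the far flap lie flat, and the taped flap stands at (425,340). Fold it last.

Call:
play_rows --deltas '[[[26, 0, -2, 0, 0, 0, 0], [27, 0, -1, 0, 0, 0, 0], [26, 0, -2, 0, 0, 0, 0], [26, 0, -1, 0, 0, 0, 0], [-1, 0, -11, 0, 0, 0, 0], [-1, 0, -12, 0, 0, 0, 0], [-1, 0, -11, 0, 0, 0, 0], [-2, 0, -11, 0, 0, 0, 0], [-1, 0, -10, 0, 0, 0, 0], [2, 0, -9, 0, 0, 0, 0]]]'

```text
time_s: 27.75
ee_pos: [0.5134, 0.0088, 0.1607]
eef_rot: [-2.669, 1.568, 0.792]
force: [-0.4, -1.2, 0.1]
grip_width: 0.0005
```

Call:
play_rows --deltas '[[[4, 0, -9, 0, 0, 0, 0], [6, 0, -8, 0, 0, 0, 0], [7, 0, -7, 0, 0, 0, 0], [8, 0, -6, 0, 0, 0, 0], [9, 0, -4, 0, 0, 0, 0], [7, 0, -2, 0, 0, 0, 0], [6, 0, -1, 0, 0, 0, 0], [3, 0, 0, 0, 0, 0, 0], [0, 0, 0, 0, 0, 0, 0]]]'

```text
time_s: 28.65
ee_pos: [0.5471, 0.0201, 0.1098]
eef_rot: [-2.214, 1.568, 1.247]
force: [0.0, -0.3, 0.2]
grip_width: 0.0002
```

```bash
python3 - <<'E'
from h import *
p,r,o=pose()
print(p,R.from_euler('z',-CY).apply(p-C).round(4),o['force'],o['time_s'])
E
```

```text
[0.54711985 0.02008867 0.10981446] [-0.0138  0.      0.1098] [ 0.04680703 -0.30169253  0.15548078] 28.65
```

Call:
play_rows --deltas '[[[1.5, 0, 0, 0, 0, 0, 0], [1, 0, 0, 0, 0, 0, 0], [0, 0, 0, 0, 0, 0, 0], [0, 0, 0, 0, 0, 0, 0], [-20, 0, 0, 0, 0, 0, 0], [-40, 0, 0, 0, 0, 0, 0], [-40, 0, 0, 0, 0, 0, 0], [-20, 0, 35, 0, 0, 0, 0], [0, 0, 40, 0, 0, 0, 0], [0, 0, 40, 0, 0, 0, 0]]]'

```text
time_s: 29.65
ee_pos: [0.4367, -0.0166, 0.2277]
eef_rot: [-2.725, 1.568, 0.737]
force: [0.1, -0.0, -0.2]
grip_width: 0.0005
```

Call:
play_rows --deltas '[[[0, 0, 20, 0, 0, 0, 0], [0, 0, 0, 0, 0, 0, 0]]]'

```text
time_s: 29.85
ee_pos: [0.4176, -0.0231, 0.228]
eef_rot: [-2.789, 1.568, 0.671]
force: [0.7, 0.7, -0.1]
grip_width: 0.0003
```

```bash
python3 - <<'E'
from h import *
p,r,o=pose(); print(p,o['force'],o['time_s'])
s=cam('scene'); crop(s,230,170,370,275,5,'pics/s17.png');cv2.imwrite('pics/sf.png',s['img'][:,:,::-1])
t=cam('top'); cv2.imwrite('pics/tf.png',t['img'][:,:,::-1])
E
```

```text
[ 0.41755733 -0.02311771  0.22795238] [ 0.65707091  0.66681541 -0.11575681] 29.85
```

View pics/s17.png

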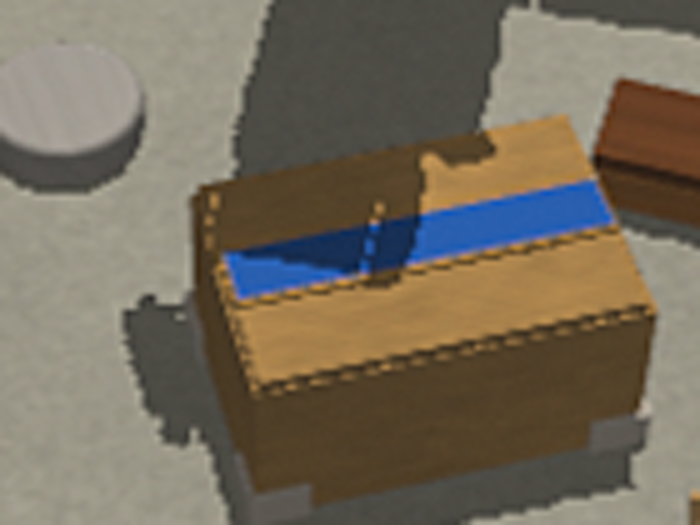

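View pics/sf.png

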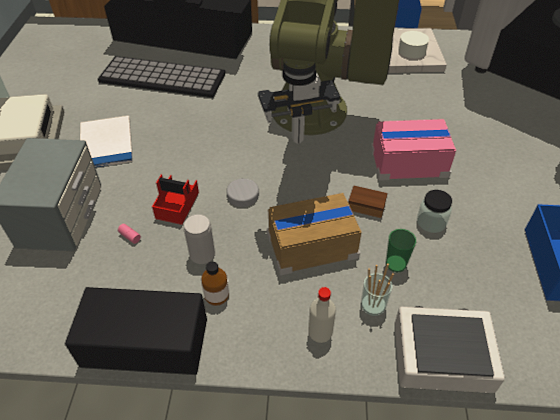

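View pics/tf.png

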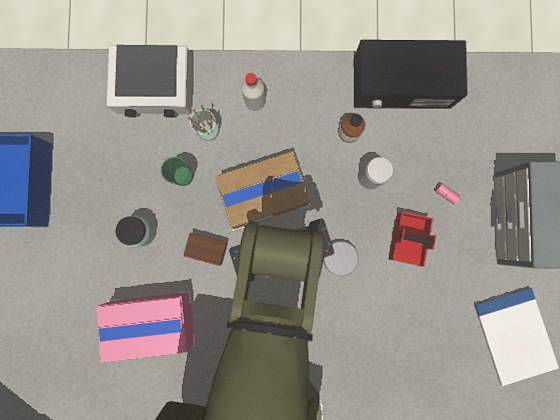

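All four flaps look flat with the blue band on top. One numeric check of the flap angles and then I hand in.

```bash
python3 - <<'E'
from h import *
from fit0 import flap
s=cam('scene')
for a in (0,.05,.1,.15):
    print(a,'taped edge',[proj(s,cw(*q))[0].round(1).tolist() for q in flap('taped',a)[2:]],'far edge',[proj(s,cw(*q))[0].round(1).tolist() for q in flap('far',a)[2:]])
print('observed taped edge',(240/5+230,298/5+170),(622/5+230,228/5+170))
E
```

```text
0 taped edge [[276.4, 231.7], [353.2, 216.1]] far edge [[274.7, 227.5], [350.9, 212.2]]
0.05 taped edge [[276.3, 230.6], [353.4, 215.0]] far edge [[274.7, 226.7], [351.0, 211.4]]
0.1 taped edge [[276.3, 229.5], [353.5, 213.9]] far edge [[274.7, 226.0], [351.2, 210.6]]
0.15 taped edge [[276.2, 228.2], [353.6, 212.6]] far edge [[274.8, 225.3], [351.3, 209.9]]
observed taped edge (278.0, 229.6) (354.4, 215.6)
```

```bash
python3 - <<'E'
from station import hand_in
print(hand_in())
E
```

```text
the job is handed in; nothing more can be done
None
```

I tipped all three cylinders into the carton and stood the empty tray back in its old place. Then I folded the right and left end flaps, the plain far flap, and the blue-taped flap last, and handed the job in at about 30 s of the 72 s allowed. The hand-in gives no verdict.

- **Cylinders:** I saw one at the far side and two stacked at the near wall, well under the 85 mm limit. The load on the wrist also dropped from about 5.2 N to 2.4 N.
- **Tray:** it stands upright and empty. I pinched too early at first because the fingers close slowly, so I reopened and gripped again; the tray did not move.
- **Flaps:** the left, right and far flaps were pressed to within about 1 mm of flat. The taped edge in the image fits about 0 to 0.1 rad, inside the 0.15 rad limit. The two ends of that edge disagree by about 1–2 pixels, so that reading is not exact.
- **Bench and robot:** in the final scene and top views the bystanders look unmoved, though I judged this by eye and did not measure it. The gripper hung clear of everything.

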